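Put the oil can, vee block and screw jar back in their own places

TASK

Three things on the workbench stand in one another's places: the oil can belongs in the round drip pan, the steel vee block on the cork pad and the jar of screws in the shallow wooden tray. First park the oil can on the empty black rubber mat, then move the vee block, then the jar, and last bring the oil can from the mat to its pan, each set down gently, upright and in the middle of its place. The three must not touch one another, and leave the white bottle and the wrench where they are.

Things in the scene. Friction and masses are not known exactly. Their poses are not given: they have to be found in the camera images.
- oilcan_mid (a point): Small upright steel oil can: plain cylinder 52 mm across and 47 mm tall, then a cone to a thin brass nozzle, 70 mm tall in all, about 0.2 kg. At the start it stands on the cork pad. The point is on its axis, 35 mm above its underside; z up. Grasp it by the cylinder.
- block_mid (a point): Dark steel machinist's vee block, 50 mm wide (its x), 60 mm long (its y), 50 mm tall (z up), with a V groove along y in its top, about 0.5 kg. At the start it stands in the wooden tray. The point is its centre, 25 mm above its underside. Its flat sides 50 mm apart (across x) are the ones to grip.
- jar_mid (a point): Clear jar of screws with a steel screw cap, 56 mm across, 65 mm tall, about 0.25 kg; straight sides from 2 to 46 mm above its underside. At the start it stands in the drip pan. The point is on its axis, 32.5 mm above its underside; z up.
- pan_in (a point): Round dark steel drip pan, fixed, 140 mm across at the rim, 10 mm tall, flat inside over 115 mm. The point is the middle of its inner floor, 3 mm above the table. Place of the oil can.
- cork_top (a point): Flat rectangular cork pad, fixed, 130 (its x) by 110 mm, 6 mm thick. The point is the middle of its upper face. Place of the vee block.
- tray_in (a point): Shallow square wooden tray, fixed, 150 by 150 mm outside, 138 mm inside, rim 12 mm above the table. The point is the middle of its inner floor, 6 mm above the table. Place of the jar.
- mat_top (a point): Flat square black rubber mat, fixed, 120 by 120 mm, 4 mm thick, empty at the start: the free spot. The point is the middle of its upper face.
- bottle_mid (a point): White plastic bottle with a black cap, 56 mm across, 150 mm tall, standing on the table between the places; to be left alone. The point is on its axis, 75 mm above the table.
- wrench_mid (a point): Steel wrench, 160 mm long, lying flat on the table between the places, roughly along x; to be left alone. The point is about half-way along it.
Things that resemble listed ones, but are neither listed nor needed, are in the scene too. Of the things that look like the part that bears mat_top, the smaller one is meant.

How it is judged:
On the way, in this order (a step that is already met when the one before it is completed fails the run):
1. the oil can is parked upright on the rubber mat and let go (horizontal distance between oilcan_mid and mat_top below 0.03 m and z of oilcan_mid in the frame of mat_top between 0.029 and 0.041 m and angle between oilcan_mid's own z axis and vertical below 0.1 rad and linear speed of oilcan below 0.03 m/s and contact force between oilcan and the fingers below 0.1 N), for 0.2 s.
2. the vee block stands in the middle of the cork pad and is let go (horizontal distance between block_mid and cork_top below 0.015 m and z of block_mid in the frame of cork_top between 0.019 and 0.031 m and angle between block_mid's own z axis and vertical below 0.1 rad and linear speed of block below 0.03 m/s and contact force between block and the fingers below 0.1 N), for 0.2 s.
3. the jar stands in the middle of the wooden tray and is let go (horizontal distance between jar_mid and tray_in below 0.015 m and z of jar_mid in the frame of tray_in between 0.0265 and 0.0385 m and angle between jar_mid's own z axis and vertical below 0.1 rad and linear speed of jar below 0.03 m/s and contact force between jar and the fingers below 0.1 N), for 0.2 s.
4. the oil can stands in the middle of the drip pan and is let go (horizontal distance between oilcan_mid and pan_in below 0.015 m and z of oilcan_mid in the frame of pan_in between 0.029 and 0.041 m and angle between oilcan_mid's own z axis and vertical below 0.1 rad and linear speed of oilcan below 0.03 m/s and contact force between oilcan and the fingers below 0.1 N), for 0.2 s.
At the end, for the whole second after the job is handed in: The oil can in the drip pan, the vee block on the cork pad and the jar in the wooden tray, each upright (within 0.1 rad), resting on its place with its axis within 15 mm of the place's middle, released and at rest (all of step 2 and all of step 3 and all of step 4); the robot touches nothing.
It fails at once if the oil can is dropped from more than about 20 mm or flung (over 0.6 m/s while not held) (contact force between oilcan and the fingers below 0.1 N and linear speed of oilcan above 0.6 m/s).
It fails at once if the vee block is dropped from more than about 20 mm or flung (over 0.6 m/s while not held) (contact force between block and the fingers below 0.1 N and linear speed of block above 0.6 m/s).
It fails at once if the jar is dropped from more than about 20 mm or flung (over 0.6 m/s while not held) (contact force between jar and the fingers below 0.1 N and linear speed of jar above 0.6 m/s).
It fails at once if two of the three things touch one another (contact force between oilcan and block above 0.5 N or contact force between any of oilcan, block and jar above 0.5 N).
It fails at once if the bottle or the wrench is moved more than 30 mm (distance of any of bottle_mid, wrench_mid from where it was at the start of the episode above 0.03 m).
It also fails if it takes over 120 s, if anything falls off the work surface, if the arm or the gripper's body presses on something with over 40 N, if the wrist force passes 120 N, or if a joint passes its speed limit or range.

ROBOT

A 6-joint arm with a two-finger parallel gripper is mounted at the origin on the work surface. World frame = base frame: x ahead of the robot, y to its left, z up, the work surface at z = 0. Lengths are in m, angles in rad, forces in N, time in s.
With the tool pointing down it reaches from about 0.35 to 0.775 m from the base axis. Payload 7.3 kg.
Tool frame: the origin (TCP) lies at the very end of the fingers, on their centre line; the grasp point (between the pads) lies 19 mm behind it (robot.tcp_to_grasp is the distance from the TCP to the grasp point, in m); z points along the fingers, y is the direction in which the jaws open and shut (so a half turn about z gives the same grasp; the last joint's range is limited). The gripper opens to 92 mm and grips with 3 to 60 N. Pads are 19 mm wide; open, the fingers measure 130 mm over their backs; the gripper's body (75 mm by 190 mm) begins 47 mm behind the grasp point.
Start: joints at [1.011, 0.342, 1.524, -0, 1.275, -0.146], TCP at [0.211, 0.481, 0.227] pointing down, gripper open.
Joint ranges: [-2.53, 2.53], [-0.77, 2.02], [0.04, 2.7], [-1, 4.14], [0.28, 2.66], [-3.11, 3.11]. Speed limits (rad/s): [2.57, 2.57, 3.14, 3.14, 3.14, 3.14].

INTERFACE

Orientations are given as [roll, pitch, yaw] about the fixed x, y, z axes, in that order (R = Rz(yaw) Ry(pitch) Rx(roll)).
In Python, from cell import robot gives the robot as it stands.
- The arm moves only by the tool arm_command, never from a script. Its argument "motion" is a list that holds one entry, the list of rows, each a list of 7 numbers: the turn, a rotation vector about the tool's x, y, z in units of 90 degrees (1.0 is 90 degrees), then the shift along the tool's x, y, z in units of 30 cm (1.0 is 30 cm), then the opening, from -1 (shut) to 1 (fully open). In form: [[[wx, wy, wz, tx, ty, tz, grip], ...]]. A call has 1 to 8 rows; each row is the pose to reach, as a shift and turn from the pose commanded when the call began, along the tool's axes at that moment; what a row does not reach only later rows make up. A row lasts 1/10 s, in which the tool goes at most 50 mm and 8.59 degrees, less where a joint would pass 70% of its speed; a pose out of reach is approached as far as the arm can. A call with a number of a shift or a turn outside -1 to 1 is refused whole. A call with a gripper value outside its range is refused whole. The fingers move at their own pace and stop on an object; "grip_force" is the grip in N (left out, the last holds). Time passes only in rows, so rows that repeat a pose let the fingers close. It gives the time, the measured TCP pose, the force and the opening at its end, in the units of the state.
- robot.observe(): the state, without advancing time (a new reading comes with each control period).
- robot.read_camera(name): name is "scene" or "top" or "wrist"; returns a dict with "image" (384x512x3 uint8, red, green, blue), "z_map" (384x512 float32, m along the optical axis (not along the pixel's ray), 0 where there is no reading), "fov_y" (degrees; the focal length in pixels is half the picture's height over the tangent of half this angle, whatever the lens; pixels are square), "cx", "cy" (the principal point, pixels), "cam_to_world" (4x4, takes a point from camera to world coordinates). Camera axes: x right, y down, z forward; pixel columns grow to the right and rows downward; lengths in m; the calibration is good to about 2 mm. A picture is of the moment at which its call begins.
- robot.hand_in(): hands the job in, once; it reports no verdict.
The state is a dict: "time": time; "qpos": joint angles; "qvel": joint speeds; "joint_efforts": joint torques, N m; "tool_pos": TCP position; "tool_rot": TCP orientation; "contact_force": force on the tool from outside, world axes, zero at the start; "torque": the same for the moment, N m; "opening": finger opening in m.
Only numpy, scipy, OpenCV 4.12 (cv2) and the standard library are available. Lean on these libraries where they do the work, as an engineer would, in place of code of your own. Each camera call takes 0.05 s, during which the arm holds its last target.

## Working session

There is one attempt and no reset: what is moved stays moved. The work goes in short steps, Python scripts to look and compute and a tool call to move; the robot and the scene stay as the last step left them, time stands still between calls to the robot, and variables do not carry over. Pictures are saved under pics/ and viewed, and the job is handed in when it is done.

Besides the shell and the picture viewer there is one more tool, called after "Call:" as name(argument=value, ...) on one line, values as JSON. arm_command: Moves the arm, as the interface text tells. Its arguments: {"type":"object","properties":{"motion":{"type":"array"},"grip_force":{"type":"number"}},"required":["motion"]}

```bash
ls; mkdir -p pics; python3 - <<'E'
from cell import robot
import cv2,numpy as np
print(robot.observe())
for n in ["scene","top","wrist"]:
    d=robot.read_camera(n)
    cv2.imwrite(f"pics/{n}0.png",d["image"][:,:,::-1])
    np.savez(f"pics/{n}0.npz",**d)
    print(n,d["fov_y"],d["cx"],d["cy"],np.round(d["cam_to_world"],3).tolist())
E
```

```text
pics
{'time': 0.0, 'qpos': array([ 1.01102320e+00,  3.42716428e-01,  1.52502264e+00, -2.83623402e-05,
        1.27539564e+00, -1.46019596e-01]), 'qvel': array([-0.00035278,  0.00074786, -0.00042174,  0.00065202, -0.00137465,
        0.0003422 ]), 'joint_efforts': array([ 6.95552262e-04, -4.31241846e+01, -2.44218099e+01,  7.20028114e-02,
        5.58709516e-02, -1.23802511e-04]), 'tool_pos': array([0.21085239, 0.48034923, 0.22604627]), 'tool_rot': array([-3.14006306e+00, -1.97538816e-04,  2.72784725e+00]), 'contact_force': array([ 0.63807053, -0.18592184,  0.69900738]), 'torque': array([ 0.02139952, -0.00163319,  0.00891592]), 'opening': 0.09168905718879371}
scene 42.092859939678846 259.23576972912906 197.46126731663148 [[0.751, 0.56, -0.35, 0.979], [0.66, -0.625, 0.416, -0.532], [0.014, -0.544, -0.839, 1.307], [0.0, 0.0, 0.0, 1.0]]
top 50.902618219761685 258.5924764341333 194.2300621969969 [[-0.008, -0.996, 0.091, 0.345], [-1.0, 0.007, -0.014, 0.093], [0.013, -0.091, -0.996, 1.234], [0.0, 0.0, 0.0, 1.0]]
wrist 67.576853046808 258.5577748898018 191.08654249917237 [[0.403, 0.883, 0.243, 0.146], [0.915, -0.387, -0.11, 0.511], [-0.003, 0.267, -0.964, 0.385], [0.0, 0.0, 0.0, 1.0]]
```

View pics/scene0.png

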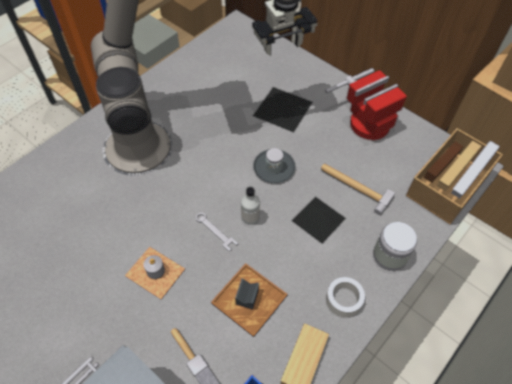

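View pics/top0.png

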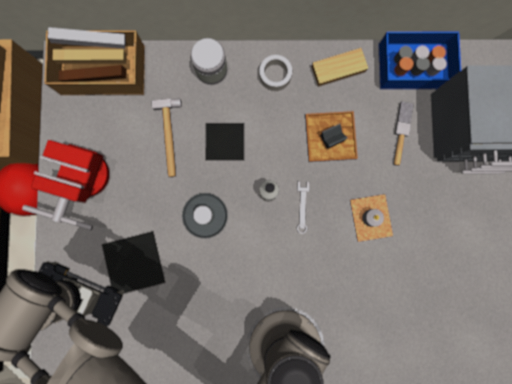

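View pics/wrist0.png

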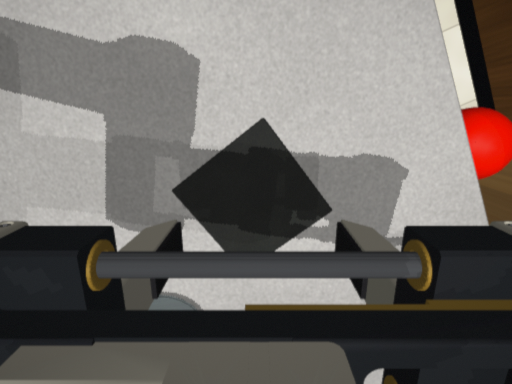

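The top view shows the oil can on the cork at (374,217), the vee block in the tray at (333,135) and the jar in the pan at (203,214). There are two black squares, at (225,141) and (133,262), plus the bottle (268,189) and wrench (303,207). I'll enlarge and measure.

```bash
cat > h.py <<'E'
import numpy as np,cv2
def load(f): 
    d=np.load(f); return {k:d[k] for k in d.files}
def ray(d,u,v):
    f=d["image"].shape[0]/2/np.tan(np.radians(float(d["fov_y"]))/2)
    return np.array([(u-float(d["cx"]))/f,(v-float(d["cy"]))/f,1.0])
def onplane(d,u,v,z):
    T=d["cam_to_world"]; r=T[:3,:3]@ray(d,u,v); o=T[:3,3]
    return o+r*(z-o[2])/r[2]
def bydepth(d,u,v):
    T=d["cam_to_world"]; return T[:3,:3]@(ray(d,u,v)*d["z_map"][int(round(v)),int(round(u))])+T[:3,3]
def proj(d,p):
    T=d["cam_to_world"]; c=T[:3,:3].T@(np.asarray(p)-T[:3,3]); f=d["image"].shape[0]/2/np.tan(np.radians(float(d["fov_y"]))/2)
    return c[:2]/c[2]*f+np.array([float(d["cx"]),float(d["cy"])])
def crop(d,x0,y0,x1,y1,s,fn):
    im=d["image"][y0:y1,x0:x1,::-1]; im=cv2.resize(im,None,fx=s,fy=s,interpolation=cv2.INTER_CUBIC)
    for x in range((x0//10+1)*10,x1,10): 
        cv2.line(im,((x-x0)*s,0),((x-x0)*s,6),(0,255,255),1); 
        cv2.putText(im,str(x),((x-x0)*s-10,16),0,.35,(0,255,255))
    for y in range((y0//10+1)*10,y1,10): 
        cv2.line(im,(0,(y-y0)*s),(6,(y-y0)*s),(0,255,255),1); cv2.putText(im,str(y),(8,(y-y0)*s+4),0,.35,(0,255,255))
    cv2.imwrite(fn,im)
E
python3 - <<'E'
from h import *
d=load("pics/top0.npz")
crop(d,290,100,400,250,4,"pics/c1.png")
crop(d,90,110,290,300,4,"pics/c2.png")
for p in [(225,141),(133,262),(203,214),(374,217),(333,135),(280,120),(450,240),(303,207),(100,130)]: print(p,np.round(bydepth(d,*p),4),np.round(onplane(d,*p,0),4))
E
```

```text
(225, 141) [0.6234 0.1783 0.0018] [0.6238 0.1784 0.    ]
(133, 262) [0.2554 0.4532 0.0078] [0.2548 0.4555 0.    ]
(203, 214) [0.3945 0.2364 0.0742] [0.3977 0.2456 0.    ]
(374, 217) [ 0.3823 -0.2575  0.0681] [ 0.3845 -0.2779  0.    ]
(333, 135) [ 0.6312 -0.15    0.0409] [ 0.6411 -0.1583  0.    ]
(280, 120) [ 0.6905  0.0064 -0.0031] [0.6896 0.0066 0.    ]
(450, 240) [ 0.3124 -0.5085  0.0007] [ 0.3124 -0.5089  0.    ]
(303, 207) [ 0.4165 -0.0597  0.0062] [ 0.4168 -0.0604  0.    ]
(100, 130) [0.6594 0.5637 0.0044] [0.6605 0.5654 0.    ]
```

View pics/c1.png

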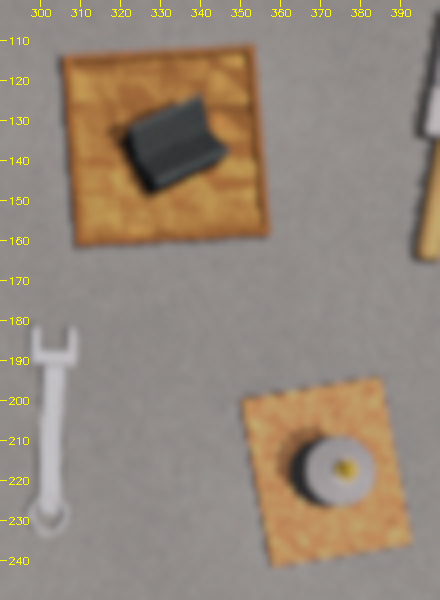

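View pics/c2.png

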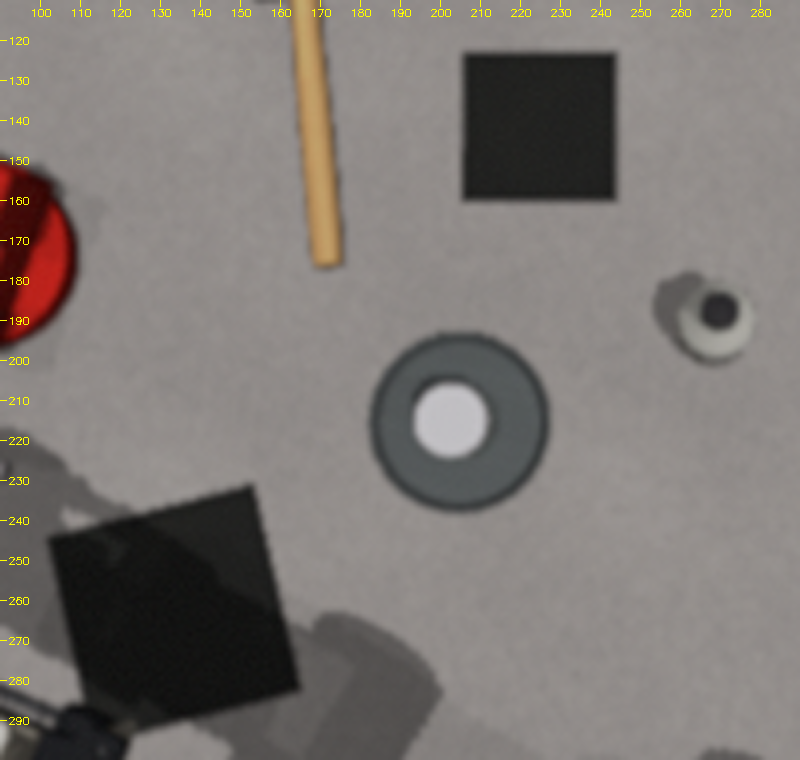

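```bash
python3 - <<'E'
from h import *
d=load("pics/top0.npz"); s=load("pics/scene0.npz")
def quad(n,c,z):
    P=np.array([onplane(d,u-.375,v-.375,z) for u,v in c]); print(n,"c",np.round(P.mean(0),4),"sides",[round(float(np.linalg.norm(P[i]-P[i-1])),4) for i in range(4)],"yaw of edges",[round(float(np.degrees(np.arctan2(*(P[i]-P[i-1])[[1,0]]))),1) for i in range(4)]," scene px",np.round(proj(s,P.mean(0)),1))
quad("mat",[(205.5,123),(244,123),(244,160),(205.5,160)],.004)
quad("bigmat",[(102,244),(153.5,231),(165,282),(115,294)],.004)
quad("tray",[(305,114.25),(353.75,111.5),(357.5,158.75),(309.25,161.75)],.012)
quad("cork",[(350.5,200),(385.25,194.5),(393,236.25),(357.5,241.75)],.006)
for n,u,v,z in [("pan",204.75,215.25,.01),("jarcap",202.75,215,.068),("canshoulder",375,217.5,.053),("tip",376.25,217,.076),("bottlecap",269.7,187.7,.15),("wr1",302.5,186,.005),("wr2",302.5,229,.005)]:
    p=onplane(d,u-.375,v-.375,z); print(n,np.round(p,4),np.round(proj(s,p),1))
for n,u,v in [("b1",329.5,132),("b2",336.5,137.5)]: print(n,onplane(d,u,v,.056))
crop(s,120,230,300,340,4,"pics/s1.png"); crop(s,220,70,360,250,4,"pics/s2.png")
E
```

```text
mat c [0.6228 0.18   0.004 ] sides [0.1163, 0.1195, 0.1165, 0.1185] yaw of edges [0.2, -90.3, 179.7, 89.7]  scene px [319.6 218.7]
bigmat c [0.2544 0.4527 0.004 ] sides [0.1543, 0.1585, 0.1567, 0.1519] yaw of edges [16.0, -76.2, -166.5, 102.8]  scene px [283.8 108.8]
tray c [ 0.6349 -0.1496  0.012 ] sides [0.1495, 0.1522, 0.1489, 0.1491] yaw of edges [3.9, -87.0, -177.2, 93.3]  scene px [250.1 297.1]
cork c [ 0.3824 -0.2675  0.006 ] sides [0.1284, 0.1087, 0.129, 0.1099] yaw of edges [7.9, -81.5, -171.5, 98.2]  scene px [155.8 271.2]
pan [0.3946 0.2402 0.01  ] [275.2 165.3]
jarcap [0.393 0.239 0.068] [275.3 154.2]
canshoulder [ 0.3824 -0.2638  0.053 ] [154.  263.2]
tip [ 0.3831 -0.2606  0.076 ] [153.7 258.8]
bottlecap [0.462  0.0484 0.15  ] [251.2 189.3]
wr1 [ 0.4822 -0.0583  0.005 ] [232.1 243.2]
wr2 [ 0.3508 -0.0559  0.005 ] [200.8 217. ]
b1 [ 0.63675993 -0.13665954  0.056     ]
b2 [ 0.61998008 -0.15714806  0.056     ]
```

View pics/s1.png

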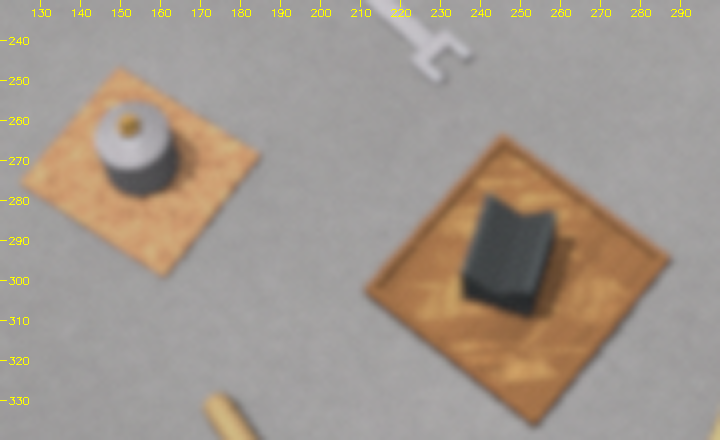

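View pics/s2.png

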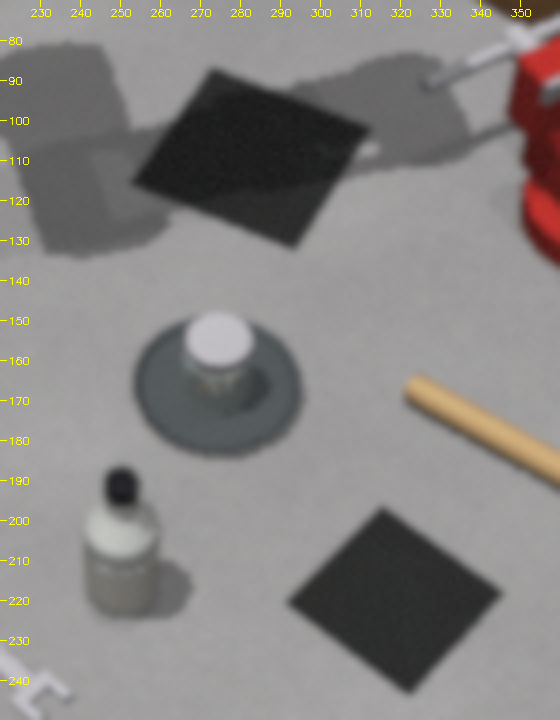

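The candidates for the mat are the black squares at top (225,141), with sides of about 118 mm, and (133,262), about 155 mm. I choose the smaller one at (0.623, 0.180). Both cameras agree on the places: cork (155,271) and tray (250,297) in the scene image match the top-view projections. Next is a motion helper that works out tool-axis numbers, then I'll move towards the can.

```bash
cat > plan.py <<'E'
# usage: python3 plan.py x y z yawdeg [...more waypoints]  from measured pose
import sys,numpy as np
from cell import robot
from scipy.spatial.transform import Rotation as Ro
o=robot.observe(); p=o["tool_pos"]; R=Ro.from_euler("xyz",o["tool_rot"])
print("t",round(o["time"],2),"pos",np.round(p,4),"rpy",np.round(np.degrees(o["tool_rot"]),2),"F",np.round(o["contact_force"],1),"open",round(o["opening"],4),"q",np.round(o["qpos"],2))
a=list(map(float,sys.argv[1:]))
for i in range(0,len(a),4):
    t=np.array(a[i:i+3]); T=Ro.from_euler("xyz",[np.pi,0,np.radians(a[i+3])])
    w=(R.inv()*T).as_rotvec()/(np.pi/2); s=R.inv().apply(t-p)/.3
    print("target",a[i:i+4],"-> turn",np.round(w,4),"shift",np.round(s,4),"dist",round(float(np.linalg.norm(t-p)),3))
E
python3 plan.py .42 .2 .25 110
```

```text
t 0.15 pos [0.2109 0.4804 0.2262] rpy [-1.7993e+02 -1.0000e-02  1.5629e+02] F [-0.3 -0.8  0.1] open 0.0919 q [ 1.01  0.34  1.52  0.    1.28 -0.15]
target [0.42, 0.2, 0.25, 110.0] -> turn [-8.000e-04  2.000e-04  5.143e-01] shift [-1.014  -0.5757 -0.0789] dist 0.351
```

Call:
arm_command(motion=[[[0,0,0.51,-0.98,-0.57,-0.08,1],[0,0,0.51,-0.98,-0.57,-0.08,1],[0,0,0.51,-0.98,-0.57,-0.08,1],[0,0,0.51,-0.98,-0.57,-0.08,1],[0,0,0.51,-0.98,-0.57,-0.08,1],[0,0,0.51,-0.98,-0.57,-0.08,1],[0,0,0.51,-0.98,-0.57,-0.08,1],[0,0,0.51,-0.98,-0.57,-0.08,1]]], grip_force=25)

```text
time: 0.95
tool_pos: [0.4141, 0.2024, 0.2508]
tool_rot: [3.141, 0.001, 1.921]
contact_force: [0.3, 0.8, 0.6]
opening: 0.092
```

```bash
python3 plan.py .43 -.05 .25 85 .38 -.20 .25 60
```

```text
t 0.95 pos [0.4141 0.2024 0.2508] rpy [1.7995e+02 8.0000e-02 1.1007e+02] F [0.3 0.8 0.6] open 0.092 q [ 0.29  0.2   1.65 -0.    1.29 -0.06]
target [0.43, -0.05, 0.25, 85.0] -> turn [0.0008 0.0007 0.2785] shift [-0.8085 -0.2389  0.0037] dist 0.253
target [0.38, -0.2, 0.25, 60.0] -> turn [0.0009 0.0006 0.5563] shift [-1.221 -0.567  0.004] dist 0.404
```

Call:
arm_command(motion=[[[0,0,0.4,-0.81,-0.24,0,1],[0,0,0.4,-0.81,-0.24,0,1],[0,0,0.4,-0.81,-0.24,0,1],[0,0,0.4,-0.81,-0.24,0,1],[0,0,0.4,-0.81,-0.24,0,1],[0,0,0.4,-0.81,-0.24,0,1]]])

```text
time: 1.55
tool_pos: [0.4288, -0.051, 0.2505]
tool_rot: [3.141, 0.001, 1.292]
contact_force: [-0.1, 0.1, -0.8]
opening: 0.0917
```

```bash
python3 plan.py .35 -.235 .20 55 
```

```text
t 1.55 pos [ 0.4288 -0.051   0.2505] rpy [1.7999e+02 7.0000e-02 7.4030e+01] F [-0.1  0.1 -0.8] open 0.0917 q [-0.3   0.15  1.72 -0.    1.28 -0.02]
target [0.35, -0.235, 0.2, 55.0] -> turn [0.0003 0.0008 0.2114] shift [-0.6618 -0.0837  0.169 ] dist 0.206
```

```bash
python3 plan.py .3825 -.264 .18 55 
```

```text
t 1.55 pos [ 0.4288 -0.051   0.2505] rpy [1.7999e+02 7.0000e-02 7.4030e+01] F [-0.1  0.1 -0.8] open 0.0917 q [-0.3   0.15  1.72 -0.    1.28 -0.02]
target [0.3825, -0.264, 0.18, 55.0] -> turn [0.0003 0.0008 0.2114] shift [-0.7248  0.047   0.2358] dist 0.229
```

Call:
arm_command(motion=[[[0,0,0.21,-0.725,0.047,0.236,1],[0,0,0.21,-0.725,0.047,0.236,1],[0,0,0.21,-0.725,0.047,0.236,1],[0,0,0.21,-0.725,0.047,0.236,1],[0,0,0.21,-0.725,0.047,0.236,1],[0,0,0.21,-0.725,0.047,0.236,1],[0,0,0.21,-0.725,0.047,0.236,1]]])

```text
time: 2.25
tool_pos: [0.3839, -0.2591, 0.1795]
tool_rot: [-3.14, -0.001, 0.968]
contact_force: [-0.4, 0.2, 0.1]
opening: 0.0919
```

```bash
cat > snap.py <<'E'
import sys,cv2,numpy as np
from cell import robot
n=sys.argv[1]; d=robot.read_camera("wrist" if len(sys.argv)<3 else sys.argv[2]); np.savez(f"pics/{n}.npz",**d); cv2.imwrite(f"pics/{n}.png",d["image"][:,:,::-1])
E
python3 snap.py w1; python3 plan.py
```

```text
t 2.3 pos [ 0.3842 -0.2587  0.1799] rpy [-1.7996e+02 -5.0000e-02  5.5550e+01] F [-0.1 -0.1  0.1] open 0.0916 q [-0.76  0.28  1.76  0.    1.11 -0.16]
```

View pics/w1.png

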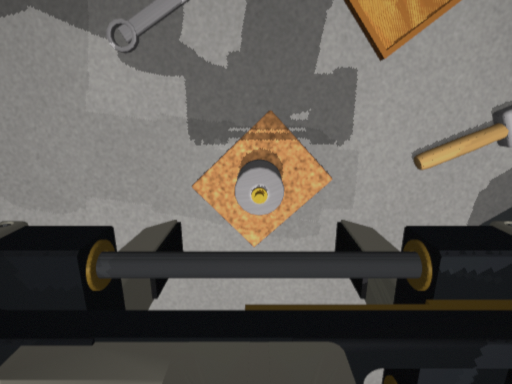

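```bash
python3 - <<'E'
from h import *
d=load("pics/w1.npz"); crop(d,180,100,345,255,4,"pics/w1c.png")
for p in [(259,194),(250,180),(300,190),(262,215)]: print(p,np.round(bydepth(d,*p),4))
E
```

```text
(259, 194) [ 0.3824 -0.2612  0.0767]
(250, 180) [ 0.3806 -0.248   0.0604]
(300, 190) [ 0.4142 -0.3017  0.0063]
(262, 215) [ 0.3589 -0.3018  0.0072]
```

View pics/w1c.png

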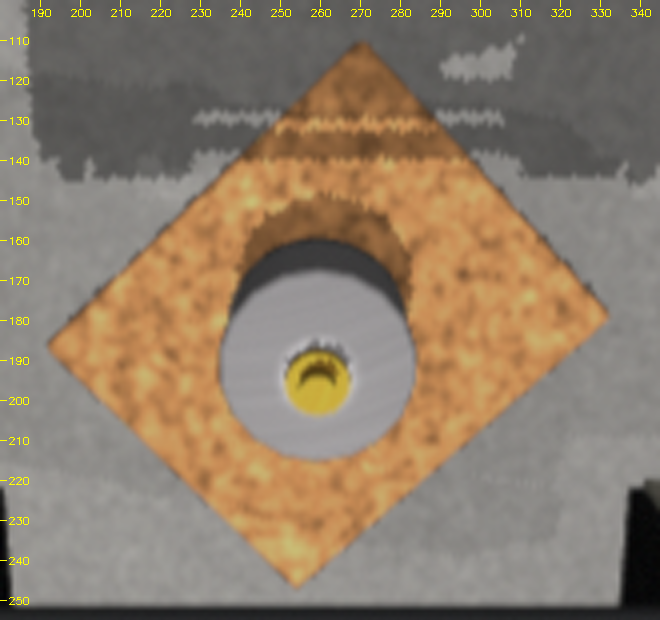

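```bash
python3 - <<'E'
from h import *
d=load("pics/w1.npz")
print("shoulder",onplane(d,258.9,190.6,.053),"tip",onplane(d,259.1,195.4,.076))
P=np.array([onplane(d,u-.375,v-.375,.006) for u,v in [(270.5,110),(332.25,178.5),(254,246.5),(192,186.5)]]);print(P.mean(0),[np.linalg.norm(P[i]-P[i-1]) for i in range(4)])
E
python3 plan.py .383 -.2615 .09 55.5  .383 -.2615 .018 55.5
```

```text
shoulder [ 0.38051604 -0.26373669  0.053     ] tip [ 0.38160471 -0.2625305   0.076     ]
[ 0.38141982 -0.26757382  0.006     ] [np.float64(0.12805736996474013), np.float64(0.10769455989282578), np.float64(0.12856926329856422), np.float64(0.10786645729184118)]
t 2.3 pos [ 0.3842 -0.2587  0.1799] rpy [-1.7996e+02 -5.0000e-02  5.5550e+01] F [-0.1 -0.1  0.1] open 0.0916 q [-0.76  0.28  1.76  0.    1.11 -0.16]
target [0.383, -0.2615, 0.09, 55.5] -> turn [-0.0005 -0.0005  0.0006] shift [-0.0101  0.0022  0.2996] dist 0.09
target [0.383, -0.2615, 0.018, 55.5] -> turn [-0.0005 -0.0005  0.0006] shift [-0.0103  0.0024  0.5396] dist 0.162
```

The wrist crop shows the can's shoulder disc centred at (259.2,191) and its tip at (259.5,195.7), so the axis is near (0.381,-0.263). The cork corners give its middle at (0.3814,-0.2676), and the sides match 128×108. I'll descend part way and check the tracking.

Call:
arm_command(motion=[[[0,0,0,-0.01,0,0.15,1],[0,0,0,-0.01,0,0.27,1],[0,0,0,-0.01,0,0.27,1],[0,0,0,-0.01,0,0.27,1]]])

```text
time: 2.7
tool_pos: [0.3828, -0.2616, 0.0998]
tool_rot: [-3.141, -0.0, 0.97]
contact_force: [-0.2, 0.0, 1.7]
opening: 0.0919
```

```bash
python3 plan.py .3815 -.263 .018 55.5
```

```text
t 2.7 pos [ 0.3828 -0.2616  0.0998] rpy [-1.7999e+02 -2.0000e-02  5.5600e+01] F [-0.2  0.   1.7] open 0.0919 q [-0.77  0.39  1.86  0.    0.89 -0.17]
target [0.3815, -0.263, 0.018, 55.5] -> turn [-0.0001 -0.0002  0.0011] shift [-0.0063 -0.001   0.2725] dist 0.082
```

Call:
arm_command(motion=[[[0,0,0,-0.006,-0.001,0.08,1],[0,0,0,-0.006,-0.001,0.16,1],[0,0,0,-0.006,-0.001,0.22,1],[0,0,0,-0.006,-0.001,0.26,1],[0,0,0,-0.006,-0.001,0.272,1],[0,0,0,-0.006,-0.001,0.272,1]]])

```text
time: 3.3
tool_pos: [0.3819, -0.2644, 0.0186]
tool_rot: [3.139, 0.0, 0.969]
contact_force: [-0.2, -0.9, 0.5]
opening: 0.0919
```

```bash
python3 plan.py .3815 -.263 .018 55.5
```

```text
t 3.3 pos [ 0.3819 -0.2644  0.0186] rpy [1.7987e+02 1.0000e-02 5.5530e+01] F [-0.2 -0.9  0.5] open 0.0919 q [-0.77  0.53  1.93  0.    0.68 -0.17]
target [0.3815, -0.263, 0.018, 55.5] -> turn [0.0015 0.0001 0.0003] shift [ 0.0031 -0.0036  0.002 ] dist 0.002
```

Call:
arm_command(motion=[[[0,0,0,0,0,0,0],[0,0,0,0,0,0,-1],[0,0,0,0,0,0,-1],[0,0,0,0,0,0,-1],[0,0,0,0,0,0,-1],[0,0,0,0,0,0,-1],[0,0,0,0,0,0,-1]]], grip_force=25)

```text
time: 4.0
tool_pos: [0.3808, -0.264, 0.0174]
tool_rot: [3.142, -0.0, 0.968]
contact_force: [-0.3, 0.4, 0.8]
opening: 0.0513
```

Call:
arm_command(motion=[[[0,0,0,0,0,-0.03,-1],[0,0,0,0,0,-0.1,-1],[0,0,0,0,0,-0.2,-1],[0,0,0,0,0,-0.33,-1],[0,0,0,0,0,-0.46,-1],[0,0,0,0,0,-0.59,-1],[0,0,0,0,0,-0.7,-1],[0,0,0,0,0,-0.7,-1]]])

```text
time: 4.8
tool_pos: [0.3822, -0.2653, 0.232]
tool_rot: [3.133, 0.001, 0.969]
contact_force: [-0.1, 0.4, -2.7]
opening: 0.0512
```

```bash
python3 snap.py w2; python3 plan.py .5 -.05 .23 74 .60 .15 .23 95
```

```text
t 4.85 pos [ 0.3813 -0.2644  0.2294] rpy [1.7975e+02 4.0000e-02 5.5500e+01] F [-0.2 -0.2 -1.9] open 0.0513 q [-0.77  0.23  1.68  0.    1.23 -0.17]
target [0.5, -0.05, 0.23, 74.0] -> turn [ 0.0027  0.0009 -0.2056] shift [ 0.8132 -0.0789 -0.003 ] dist 0.245
target [0.6, 0.15, 0.23, 95.0] -> turn [ 0.0026  0.0014 -0.4389] shift [ 1.5514 -0.1818 -0.004 ] dist 0.469
```

View pics/w2.png

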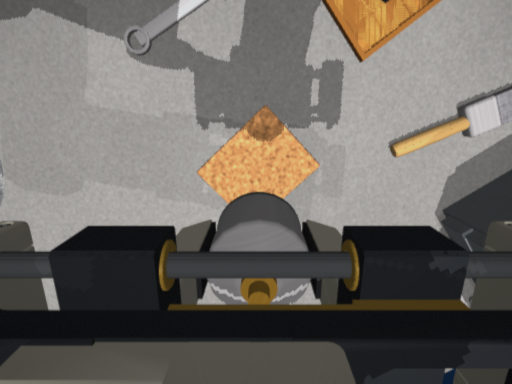

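The can hangs upright between the pads at (260,250), and the cork is empty. Now to the mat.

Call:
arm_command(motion=[[[0,0,-0.03,0.08,-0.01,0,-1],[0,0,-0.1,0.22,-0.02,0,-1],[0,0,-0.2,0.37,-0.04,0,-1],[0,0,-0.25,0.52,-0.05,0,-1],[0,0,-0.3,0.67,-0.065,0,-1],[0,0,-0.35,0.82,-0.08,0,-1],[0,0,-0.4,0.98,-0.1,0,-1],[0,0,-0.4,0.98,-0.1,0,-1]]])

```text
time: 5.65
tool_pos: [0.5233, 0.0004, 0.2252]
tool_rot: [-3.139, -0.003, 1.605]
contact_force: [-0.1, -0.6, -2.8]
opening: 0.0511
```

```bash
python3 plan.py .623 .18 .23 91
```

```text
t 5.65 pos [5.233e-01 4.000e-04 2.252e-01] rpy [-1.7985e+02 -1.5000e-01  9.1930e+01] F [-0.1 -0.6 -2.8] open 0.0511 q [-0.15  0.34  1.53  0.    1.27 -0.18]
target [0.623, 0.18, 0.23, 91.0] -> turn [-0.0017 -0.0017  0.0104] shift [ 0.5871  0.3525 -0.0153] dist 0.205
```

Call:
arm_command(motion=[[[0,0,0,0.1,0.06,0,-1],[0,0,0,0.22,0.13,0,-1],[0,0,0,0.34,0.2,0,-1],[0,0,0,0.45,0.27,0.05,-1],[0,0,0,0.54,0.325,0.12,-1],[0,0,0,0.587,0.353,0.2,-1],[0,0,0,0.587,0.353,0.3,-1],[0,0,0,0.587,0.353,0.3,-1]]])

```text
time: 6.45
tool_pos: [0.62, 0.1736, 0.1305]
tool_rot: [-3.129, 0.002, 1.597]
contact_force: [-0.7, -0.5, -2.3]
opening: 0.0511
```

```bash
python3 snap.py w3; python3 plan.py .623 .18 .0165 91
```

```text
t 6.5 pos [0.6215 0.1734 0.1337] rpy [-1.7953e+02  7.0000e-02  9.1480e+01] F [-0.3 -1.1 -1.1] open 0.0511 q [ 0.15  0.64  1.28 -0.    1.22  0.13]
target [0.623, 0.18, 0.0165, 91.0] -> turn [-0.0052  0.0008  0.0053] shift [0.0224 0.0086 0.3906] dist 0.117
```

View pics/w3.png

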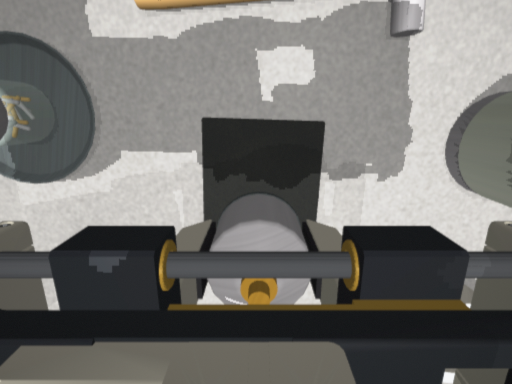

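```bash
python3 - <<'E'
from h import *
d=load("pics/w3.npz")
for p in [(203,118.5),(324,122)]: print(onplane(d,*p,.004))
E
```

```text
[0.56318194 0.23804509 0.004     ]
[0.67996722 0.23784629 0.004     ]
```

Call:
arm_command(motion=[[[0,0,0,0.02,0.008,0.1,-1],[0,0,0,0.022,0.008,0.2,-1],[0,0,0,0.022,0.008,0.27,-1],[0,0,0,0.022,0.008,0.32,-1],[0,0,0,0.022,0.008,0.35,-1],[0,0,0,0.022,0.008,0.36,-1],[0,0,0,0.022,0.008,0.36,-1]]])

```text
time: 7.2
tool_pos: [0.6266, 0.1806, 0.03]
tool_rot: [3.141, -0.0, 1.596]
contact_force: [0.7, -0.3, -2.9]
opening: 0.0511
```

```bash
python3 plan.py .623 .18 .0165 91
```

```text
t 7.2 pos [0.6266 0.1806 0.03  ] rpy [ 1.7994e+02 -1.0000e-02  9.1470e+01] F [ 0.7 -0.3 -2.9] open 0.0511 q [0.16 0.76 1.37 0.   1.01 0.14]
target [0.623, 0.18, 0.0165, 91.0] -> turn [ 0.0007 -0.0002  0.0052] shift [-0.0018 -0.0122  0.0451] dist 0.014
```

Call:
arm_command(motion=[[[0,0,0,-0.004,-0.014,0.015,-1],[0,0,0,-0.005,-0.014,0.03,-1],[0,0,0,-0.005,-0.014,0.04,-1],[0,0,0,-0.005,-0.014,0.045,-1],[0,0,0,-0.005,-0.014,0.045,-1]]])

```text
time: 7.7
tool_pos: [0.6219, 0.1792, 0.0156]
tool_rot: [-3.141, -0.0, 1.597]
contact_force: [0.4, -0.7, -2.7]
opening: 0.051
```

Call:
arm_command(motion=[[[0,0,0,0,0,0.003,-1],[0,0,0,0,0,0.003,-1]]])

```text
time: 7.9
tool_pos: [0.6222, 0.1792, 0.0154]
tool_rot: [3.141, -0.0, 1.597]
contact_force: [-0.9, -0.4, 0.6]
opening: 0.0511
```

Contact with the mat: the weight is off the wrist. I'll open just enough and then fully.

Call:
arm_command(motion=[[[0,0,0,0,0,0,0.3],[0,0,0,0,0,0,1],[0,0,0,0,0,0,1],[0,0,0,0,0,0,1],[0,0,0,0,0,0,1],[0,0,0,0,0,0,1]]])

```text
time: 8.5
tool_pos: [0.622, 0.1791, 0.0149]
tool_rot: [3.142, -0.0, 1.597]
contact_force: [0.2, -0.1, 0.3]
opening: 0.0906
```

Call:
arm_command(motion=[[[0,0,0,0,0,-0.05,1],[0,0,0,0,0,-0.15,1],[0,0,0,0,0,-0.28,1],[0,0,0,0,0,-0.42,1],[0,0,0,0,0,-0.55,1],[0,0,0,0,0,-0.62,1],[0,0,0,0,0,-0.62,1]]])

```text
time: 9.2
tool_pos: [0.6238, 0.1795, 0.2065]
tool_rot: [3.133, -0.001, 1.597]
contact_force: [0.1, -0.1, 0.3]
opening: 0.0919
```

```bash
python3 snap.py w4; python3 plan.py .64 -.14 .2 110
```

```text
t 9.25 pos [0.6226 0.1793 0.2035] rpy [ 1.7975e+02 -4.0000e-02  9.1490e+01] F [-0.3  0.1 -1. ] open 0.092 q [0.16 0.59 1.19 0.   1.36 0.14]
target [0.64, -0.14, 0.2, 110.0] -> turn [ 0.0029  0.     -0.2056] shift [-1.0653  0.0301  0.0111] dist 0.32
```

View pics/w4.png

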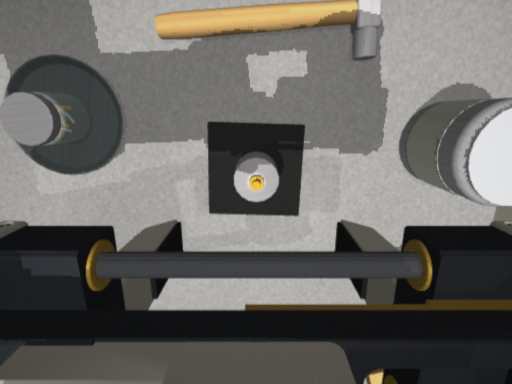

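The can stands upright on the mat at (257,178), with the mat's middle at about (256,169). Next, the vee block.

Call:
arm_command(motion=[[[0,0,-0.05,-0.1,0,0,1],[0,0,-0.1,-0.26,0,0,1],[0,0,-0.2,-0.42,0,0,1],[0,0,-0.25,-0.58,0.015,0,1],[0,0,-0.28,-0.74,0.02,0,1],[0,0,-0.28,-0.9,0.03,0,1],[0,0,-0.28,-0.99,0.03,0,1],[0,0,-0.28,-0.99,0.03,0,1]]])

```text
time: 10.05
tool_pos: [0.6376, -0.1217, 0.1988]
tool_rot: [-3.139, -0.001, 2.032]
contact_force: [0.8, -0.2, -0.3]
opening: 0.0916
```

```bash
python3 snap.py w5; python3 plan.py .63 -.147 .2 117;  python3 - <<'E'
from h import *
d=load("pics/w5.npz"); crop(d,160,60,360,225,4,"pics/w5c.png")
E
```

```text
t 10.1 pos [ 0.6377 -0.1192  0.199 ] rpy [-1.7987e+02 -1.4000e-01  1.1650e+02] F [ 0.3  0.1 -0.5] open 0.092 q [-0.3   0.6   1.19  0.    1.36 -0.77]
target [0.63, -0.147, 0.2, 117.0] -> turn [-0.0014 -0.0015 -0.0056] shift [-0.0713 -0.0644 -0.0035] dist 0.029
```

View pics/w5c.png

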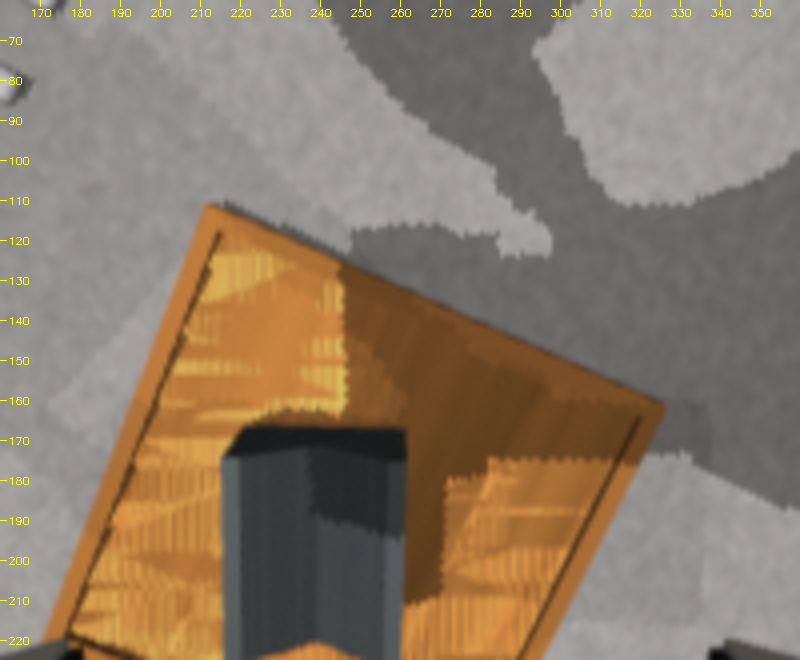

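```bash
python3 - <<'E'
from h import *
d=load("pics/w5.npz")
c=lambda x,y: onplane(d,160+x/4-.375,60+y/4-.375,.056)
L0,L1,R0,R1=c(226,458),c(224,655),c(405,460),c(401,655)
for a in (L0,L1,R0,R1): print(np.round(a,4))
for a,b in ((L1,L0),(R1,R0),(L0,R0)): v=b-a; print(np.degrees(np.arctan2(v[1],v[0])),np.linalg.norm(v))
m=(L0+R0)/2; v=(L0-L1)+(R0-R1); v/=np.linalg.norm(v); print("centre",m-.03*v, np.degrees(np.arctan2(v[1],v[0])))
for p in [(240,200),(222,200),(258,200)]: print(bydepth(d,*p))
t=lambda x,y: onplane(d,160+x/4-.375,60+y/4-.375,.012)
print(t(208,203),t(664,405),np.linalg.norm(t(208,203)-t(664,405)))
E
```

```text
[ 0.5934 -0.1347  0.056 ]
[ 0.616  -0.1867  0.056 ]
[ 0.6366 -0.1139  0.056 ]
[ 0.6606 -0.1645  0.056 ]
113.54996117751587 0.056674882998950876
115.34837428304405 0.056024748431894617
25.776000814529606 0.04803333845007411
centre [ 0.62740252 -0.15161102  0.056     ] 114.44398001798935
[ 0.63009654 -0.15518535  0.03792433]
[ 0.61104205 -0.15850881  0.0557064 ]
[ 0.64631463 -0.1403735   0.0573953 ]
[ 0.55586681 -0.07958668  0.012     ] [ 0.7036935  -0.07208758  0.012     ] 0.14801677868665644
```

```bash
python3 plan.py .6275 -.1505 .2 115
```

```text
t 10.1 pos [ 0.6377 -0.1192  0.199 ] rpy [-1.7987e+02 -1.4000e-01  1.1650e+02] F [ 0.3  0.1 -0.5] open 0.092 q [-0.3   0.6   1.19  0.    1.36 -0.77]
target [0.6275, -0.1505, 0.2, 115.0] -> turn [-0.0015 -0.0015  0.0167] shift [-0.078  -0.0771 -0.0035] dist 0.033
```

Call:
arm_command(motion=[[[0,0,0.015,-0.06,-0.06,0,1],[0,0,0.015,-0.07,-0.072,0,1],[0,0,0.015,-0.07,-0.072,0,1]]])

```text
time: 10.4
tool_pos: [0.6285, -0.1452, 0.2003]
tool_rot: [-3.141, -0.001, 2.013]
contact_force: [0.2, -0.3, -0.9]
opening: 0.0917
```

```bash
python3 snap.py w6; python3 plan.py .6275 -.1505 .2 115;  python3 - <<'E'
from h import *
d=load("pics/w6.npz"); crop(d,180,60,360,225,4,"pics/w6c.png")
E
```

```text
t 10.45 pos [ 0.6288 -0.1447  0.2005] rpy [-1.7999e+02 -7.0000e-02  1.1539e+02] F [-0.3  0.4  0.5] open 0.0916 q [-0.35  0.59  1.2   0.    1.36 -0.79]
target [0.6275, -0.1505, 0.2, 115.0] -> turn [-0.0001 -0.0008  0.0044] shift [-0.0157 -0.0121  0.0017] dist 0.006
```

View pics/w6c.png

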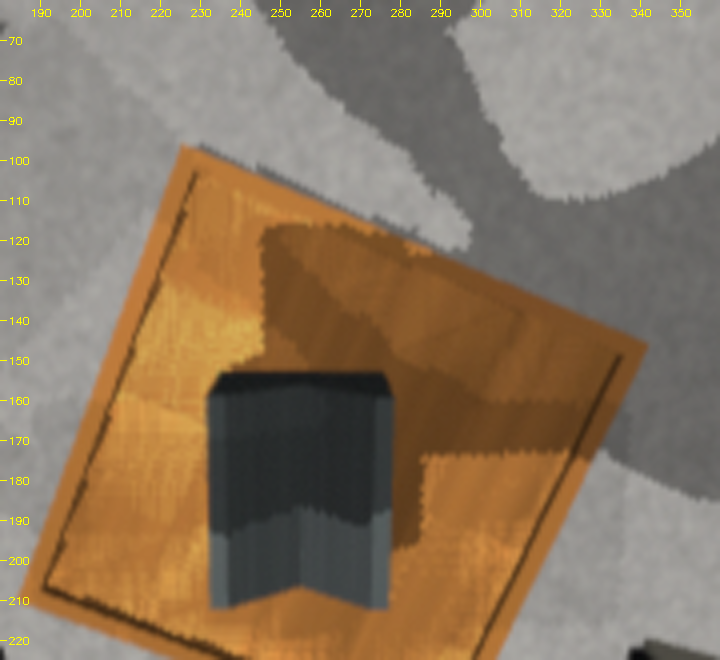

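```bash
python3 - <<'E'
from h import *
d=load("pics/w6.npz")
c=lambda x,y,z=.056: onplane(d,180+x/4-.375,60+y/4-.375,z)
P=np.array([c(207,396),c(393,397),c(388,608),c(210,608)]); print(np.round(P,4)); print("centre",P.mean(0))
v=P[0]-P[3]+P[1]-P[2]; print(np.degrees(np.arctan2(v[1],v[0]))); v=P[1]+P[2]-P[0]-P[3];print(np.degrees(np.arctan2(v[1],v[0])),np.linalg.norm(v)/2)
a,b,e=c(183,145,.012),c(648,345,.012),c(22,597,.012); print(a,b,e,"tray c",(b+e)/2)
E
python3 plan.py .627 -.1505 .085 115 .627 -.1505 .015 115
```

```text
[[ 0.5922 -0.1353  0.056 ]
 [ 0.637  -0.1143  0.056 ]
 [ 0.6621 -0.1681  0.056 ]
 [ 0.6172 -0.1894  0.056 ]]
centre [ 0.62713507 -0.15178122  0.056     ]
114.85120832241529
25.208234661965957 0.04958844299791871
[ 0.55571949 -0.07994818  0.012     ] [ 0.70488503 -0.07253661  0.012     ] [ 0.56410914 -0.22776332  0.012     ] tray c [ 0.63449709 -0.15014996  0.012     ]
t 10.45 pos [ 0.6288 -0.1447  0.2005] rpy [-1.7999e+02 -7.0000e-02  1.1539e+02] F [-0.3  0.4  0.5] open 0.0916 q [-0.35  0.59  1.2   0.    1.36 -0.79]
target [0.627, -0.1505, 0.085, 115.0] -> turn [-0.0001 -0.0008  0.0044] shift [-0.0155 -0.0135  0.3851] dist 0.116
target [0.627, -0.1505, 0.015, 115.0] -> turn [-0.0001 -0.0008  0.0044] shift [-0.0157 -0.0135  0.6184] dist 0.186
```

Block corners read on its top face give its centre at (0.627,-0.152) and size 49.6×59, and its x axis lies at 25°. Tray middle is (0.6345,-0.150). Descending.

Call:
arm_command(motion=[[[0,0,0.004,-0.014,-0.01,0.1,1],[0,0,0.004,-0.014,-0.01,0.22,1],[0,0,0.004,-0.014,-0.01,0.34,1],[0,0,0.004,-0.014,-0.01,0.37,1],[0,0,0.004,-0.014,-0.01,0.37,1],[0,0,0.004,-0.014,-0.01,0.37,1]]])

```text
time: 11.05
tool_pos: [0.6291, -0.1507, 0.0917]
tool_rot: [3.14, 0.002, 2.008]
contact_force: [0.3, 0.2, 1.1]
opening: 0.0918
```

```bash
python3 plan.py .627 -.1515 .016 115
```

```text
t 11.05 pos [ 0.6291 -0.1507  0.0917] rpy [1.7988e+02 1.0000e-01 1.1503e+02] F [0.3 0.2 1.1] open 0.0918 q [-0.35  0.68  1.33  0.    1.12 -0.79]
target [0.627, -0.1515, 0.016, 115.0] -> turn [0.0013 0.0011 0.0004] shift [ 0.0012 -0.008   0.2522] dist 0.076
```

Call:
arm_command(motion=[[[0,0,0,0,-0.008,0.08,1],[0,0,0,0,-0.008,0.15,1],[0,0,0,0,-0.008,0.21,1],[0,0,0,0,-0.008,0.24,1],[0,0,0,0,-0.008,0.252,1],[0,0,0,0,-0.008,0.252,1]]], grip_force=45)

```text
time: 11.65
tool_pos: [0.6265, -0.1522, 0.0153]
tool_rot: [3.14, 0.001, 2.007]
contact_force: [0.3, -0.4, -0.7]
opening: 0.0918
```

```bash
python3 plan.py .627 -.1515 .016 115
```

```text
t 11.65 pos [ 0.6265 -0.1522  0.0153] rpy [1.7993e+02 6.0000e-02 1.1499e+02] F [ 0.3 -0.4 -0.7] open 0.0918 q [-0.36  0.77  1.4   0.    0.97 -0.79]
target [0.627, -0.1515, 0.016, 115.0] -> turn [ 0.0008  0.0007 -0.0001] shift [ 0.0015  0.0027 -0.0023] dist 0.001
```

Call:
arm_command(motion=[[[0,0,0,0,0,0,0],[0,0,0,0,0,0,-1],[0,0,0,0,0,0,-1],[0,0,0,0,0,0,-1],[0,0,0,0,0,0,-1],[0,0,0,0,0,0,-1],[0,0,0,0,0,0,-1]]], grip_force=45)

```text
time: 12.35
tool_pos: [0.6259, -0.152, 0.0144]
tool_rot: [3.141, 0.0, 2.007]
contact_force: [0.3, -0.1, 1.0]
opening: 0.0496
```

```bash
python3 plan.py .627 -.1515 .016 115
```

```text
t 12.35 pos [ 0.6259 -0.152   0.0144] rpy [1.7998e+02 1.0000e-02 1.1498e+02] F [ 0.3 -0.1  1. ] open 0.0496 q [-0.36  0.77  1.4   0.    0.97 -0.79]
target [0.627, -0.1515, 0.016, 115.0] -> turn [ 0.0002  0.0001 -0.0002] shift [ 0.0001  0.004  -0.0053] dist 0.002
```

Call:
arm_command(motion=[[[0,0,0,0,0,-0.03,-1],[0,0,0,0,0,-0.1,-1],[0,0,0,0,0,-0.2,-1],[0,0,0,0,0,-0.32,-1],[0,0,0,0,0,-0.44,-1],[0,0,0,0,0,-0.5,-1],[0,0,0,0,0,-0.5,-1]]])

```text
time: 13.05
tool_pos: [0.6269, -0.1525, 0.1676]
tool_rot: [3.138, 0.004, 2.007]
contact_force: [-0.3, -0.1, -4.7]
opening: 0.0498
```

```bash
python3 snap.py w7; python3 plan.py .3815 -.2676 .165 75 
```

```text
t 13.1 pos [ 0.6259 -0.1522  0.1651] rpy [1.7994e+02 6.0000e-02 1.1498e+02] F [-0.7 -0.8 -5.6] open 0.0497 q [-0.36  0.61  1.26  0.    1.27 -0.79]
target [0.3815, -0.2676, 0.165, 75.0] -> turn [9.000e-04 4.000e-04 4.442e-01] shift [-4.800e-03 -9.008e-01 -7.000e-04] dist 0.27
```

View pics/w7.png

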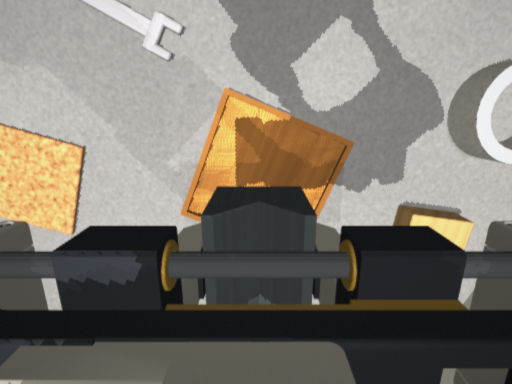

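Call:
arm_command(motion=[[[0,0,0.03,0,-0.07,0,-1],[0,0,0.07,0,-0.2,0,-1],[0,0,0.12,0,-0.35,0,-1],[0,0,0.16,0,-0.5,0,-1],[0,0,0.19,0,-0.65,0,-1],[0,0,0.19,0,-0.78,0,-1],[0,0,0.19,0,-0.87,0,-1],[0,0,0.19,0,-0.9,0,-1]]])

```text
time: 13.9
tool_pos: [0.3778, -0.2659, 0.1626]
tool_rot: [-3.138, -0.003, 1.706]
contact_force: [0.2, -0.5, -5.6]
opening: 0.05
```

```bash
python3 plan.py .3815 -.2676 .1 98 
```

```text
t 13.9 pos [ 0.3778 -0.2659  0.1626] rpy [-179.81   -0.2    97.75] F [ 0.2 -0.5 -5.6] open 0.05 q [-0.78  0.3   1.78 -0.    1.06 -0.91]
target [0.3815, -0.2676, 0.1, 98.0] -> turn [-0.0021 -0.0022 -0.0028] shift [-0.0079  0.012   0.2086] dist 0.063
```

Call:
arm_command(motion=[[[0,0,0,-0.005,0.01,0.08,-1],[0,0,0,-0.005,0.01,0.17,-1],[0,0,0,-0.005,0.01,0.25,-1],[0,0,0,-0.005,0.01,0.32,-1],[0,0,0,-0.005,0.01,0.38,-1],[0,0,0,-0.005,0.01,0.41,-1],[0,0,0,-0.005,0.01,0.42,-1],[0,0,0,-0.005,0.01,0.42,-1]]])

```text
time: 14.7
tool_pos: [0.3843, -0.267, 0.038]
tool_rot: [-3.141, -0.001, 1.709]
contact_force: [-0.2, 1.0, -4.5]
opening: 0.0499
```

```bash
python3 plan.py .382 -.2676 .0145 98 
```

```text
t 14.7 pos [ 0.3843 -0.267   0.038 ] rpy [-1.7998e+02 -4.0000e-02  9.7890e+01] F [-0.2  1.  -4.5] open 0.0499 q [-0.77  0.5   1.91  0.    0.74 -0.91]
target [0.382, -0.2676, 0.0145, 98.0] -> turn [-0.0002 -0.0005 -0.0012] shift [-0.0011 -0.0078  0.0784] dist 0.024
```

Call:
arm_command(motion=[[[0,0,0,-0.001,-0.007,0.025,-1],[0,0,0,-0.001,-0.007,0.05,-1],[0,0,0,-0.001,-0.007,0.065,-1],[0,0,0,-0.001,-0.007,0.073,-1],[0,0,0,-0.001,-0.007,0.076,-1],[0,0,0,-0.001,-0.007,0.076,-1]]])

```text
time: 15.3
tool_pos: [0.3822, -0.2678, 0.0155]
tool_rot: [3.142, -0.0, 1.708]
contact_force: [0.0, -0.0, -4.8]
opening: 0.0494
```

Call:
arm_command(motion=[[[0,0,0,0,0,0.003,-1],[0,0,0,0,0,0.003,-1]]])

```text
time: 15.5
tool_pos: [0.3822, -0.2678, 0.0147]
tool_rot: [3.141, 0.0, 1.708]
contact_force: [-0.7, 1.0, -5.3]
opening: 0.0502
```

Call:
arm_command(motion=[[[0,0,0,0,0,0.003,-1],[0,0,0,0,0,0.003,-1]]])

```text
time: 15.7
tool_pos: [0.3823, -0.2679, 0.0144]
tool_rot: [3.141, 0.0, 1.708]
contact_force: [-2.3, 1.2, 4.3]
opening: 0.0501
```

Contact. Release and rise.

Call:
arm_command(motion=[[[0,0,0,0,0,0,0.3],[0,0,0,0,0,0,1],[0,0,0,0,0,0,1],[0,0,0,0,0,0,1],[0,0,0,0,0,0,1],[0,0,0,0,0,0,1]]])

```text
time: 16.3
tool_pos: [0.3822, -0.2678, 0.0137]
tool_rot: [3.141, -0.0, 1.708]
contact_force: [-0.0, -0.4, 0.6]
opening: 0.0904
```

Call:
arm_command(motion=[[[0,0,0,0,0,-0.05,1],[0,0,0,0,0,-0.15,1],[0,0,0,0,0,-0.3,1],[0,0,0,0,0,-0.46,1],[0,0,0,0,0,-0.62,1],[0,0,0,0,0,-0.75,1],[0,0,0,0,0,-0.75,1]]])

```text
time: 17.0
tool_pos: [0.3841, -0.2695, 0.2441]
tool_rot: [3.135, 0.009, 1.708]
contact_force: [-0.1, -0.2, 0.4]
opening: 0.0918
```

```bash
python3 snap.py w8; python3 plan.py .46 -.0 .24 98;  python3 - <<'E'
from h import *
d=load("pics/w8.npz"); crop(d,180,90,350,240,4,"pics/w8c.png")
E
```

```text
t 17.05 pos [ 0.383  -0.2686  0.2411] rpy [179.79   0.27  97.89] F [-0.4 -0.1 -1.1] open 0.0915 q [-0.78  0.22  1.65  0.    1.26 -0.91]
target [0.46, -0.0, 0.24, 98.0] -> turn [ 0.0023  0.003  -0.0012] shift [0.8517 0.377  0.0011] dist 0.279
```

View pics/w8c.png

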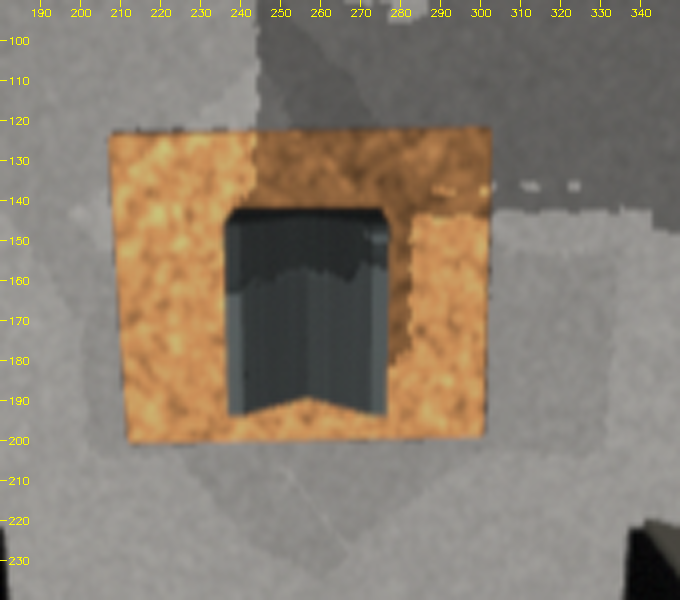

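```bash
python3 - <<'E'
from h import *
d=load("pics/w8.npz")
c=lambda x,y,z: onplane(d,180+x/4-.375,90+y/4-.375,z)
print("block",np.mean([c(225,221,.056),c(390,221,.056),c(386,415,.056),c(228,415,.056)],0))
print("cork",np.mean([c(108,133,.006),c(491,127,.006),c(485,436,.006),c(129,443,.006)],0))
E
```

```text
block [ 0.38269016 -0.26764228  0.056     ]
cork [ 0.38125452 -0.26770036  0.006     ]
```

The block sits within 2 mm of the cork's middle. On to the jar.

Call:
arm_command(motion=[[[0,0,0,0.12,0.055,0,1],[0,0,0,0.28,0.125,0,1],[0,0,0,0.44,0.195,0,1],[0,0,0,0.6,0.265,0,1],[0,0,0,0.75,0.33,0,1],[0,0,0,0.85,0.377,0,1],[0,0,0,0.85,0.377,0,1]]])

```text
time: 17.75
tool_pos: [0.459, 0.0045, 0.237]
tool_rot: [-3.139, -0.002, 1.714]
contact_force: [0.2, -0.0, 0.2]
opening: 0.092
```

```bash
python3 plan.py .393 .239 .2 98
```

```text
t 17.75 pos [0.459  0.0045 0.237 ] rpy [-1.7986e+02 -1.3000e-01  9.8190e+01] F [ 0.2 -0.   0.2] open 0.092 q [-0.16  0.21  1.67  0.    1.26 -0.3 ]
target [0.393, 0.239, 0.2, 98.0] -> turn [-0.0015 -0.0014  0.0021] shift [ 0.8047 -0.1061  0.1254] dist 0.246
```

Call:
arm_command(motion=[[[0,0,0,0.12,-0.015,0,1],[0,0,0,0.28,-0.035,0,1],[0,0,0,0.44,-0.058,0,1],[0,0,0,0.6,-0.08,0.06,1],[0,0,0,0.74,-0.1,0.12,1],[0,0,0,0.805,-0.106,0.125,1],[0,0,0,0.805,-0.106,0.125,1],[0,0,0,0.805,-0.106,0.125,1]]])

```text
time: 18.55
tool_pos: [0.3944, 0.2344, 0.2003]
tool_rot: [-3.14, 0.001, 1.709]
contact_force: [0.4, -0.6, -0.4]
opening: 0.0918
```

```bash
python3 snap.py w9; python3 plan.py .393 .239 .0145 98;  python3 - <<'E'
from h import *
d=load("pics/w9.npz"); crop(d,160,70,360,225,4,"pics/w9c.png")
E
```

```text
t 18.6 pos [0.3947 0.2341 0.2007] rpy [-1.7995e+02  4.0000e-02  9.7850e+01] F [-0.7  0.6  0.9] open 0.0917 q [ 0.37  0.25  1.74 -0.    1.16  0.23]
target [0.393, 0.239, 0.0145, 98.0] -> turn [-0.0006  0.0005 -0.0017] shift [ 0.0176 -0.0029  0.6207] dist 0.186
```

View pics/w9c.png

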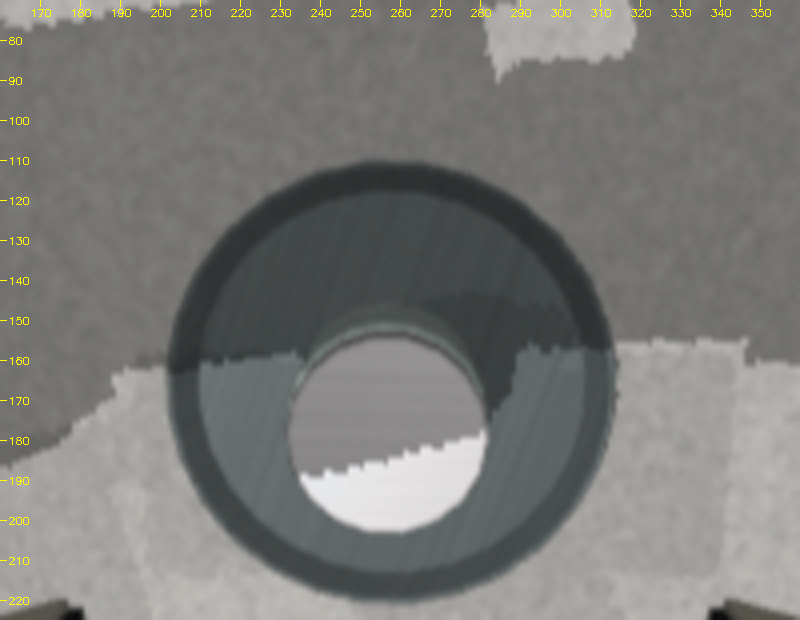

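```bash
python3 - <<'E'
from h import *
d=load("pics/w9.npz")
c=lambda x,y,z: onplane(d,160+x/4-.375,70+y/4-.375,z)
print("cap",c(388,433,.068),np.linalg.norm(c(289,433,.068)-c(487,433,.068)), bydepth(d,257,178))
print("pan",c(391.5,381,.01),np.linalg.norm(c(167,381,.01)-c(616,381,.01)))
E
python3 plan.py .393 .239 .08 98
```

```text
cap [0.39160277 0.2401583  0.068     ] 0.0514467286651819 [0.39201232 0.24002625 0.06776551]
pan [0.39170896 0.24324718 0.01      ] 0.13819577459905022
t 18.6 pos [0.3947 0.2341 0.2007] rpy [-1.7995e+02  4.0000e-02  9.7850e+01] F [-0.7  0.6  0.9] open 0.0917 q [ 0.37  0.25  1.74 -0.    1.16  0.23]
target [0.393, 0.239, 0.08, 98.0] -> turn [-0.0006  0.0005 -0.0017] shift [ 0.0174 -0.0031  0.4024] dist 0.121
```

Cap centred at (257,178) → jar axis (0.392,0.240). Descending.

Call:
arm_command(motion=[[[0,0,0,0.014,-0.003,0.1,1],[0,0,0,0.014,-0.003,0.22,1],[0,0,0,0.014,-0.003,0.34,1],[0,0,0,0.014,-0.003,0.37,1],[0,0,0,0.014,-0.003,0.37,1]]])

```text
time: 19.1
tool_pos: [0.3931, 0.238, 0.0896]
tool_rot: [-3.139, 0.001, 1.707]
contact_force: [-0.2, 0.3, 0.1]
opening: 0.092
```

```bash
python3 plan.py .392 .24 .0145 98
```

```text
t 19.1 pos [0.3931 0.238  0.0896] rpy [-1.7986e+02  4.0000e-02  9.7780e+01] F [-0.2  0.3  0.1] open 0.092 q [ 0.38  0.4   1.88 -0.    0.87  0.24]
target [0.392, 0.24, 0.0145, 98.0] -> turn [-0.0015  0.0004 -0.0024] shift [ 0.0073 -0.0021  0.2504] dist 0.075
```

Call:
arm_command(motion=[[[0,0,0,0.006,-0.002,0.08,1],[0,0,0,0.006,-0.002,0.15,1],[0,0,0,0.006,-0.002,0.21,1],[0,0,0,0.006,-0.002,0.24,1],[0,0,0,0.006,-0.002,0.248,1],[0,0,0,0.006,-0.002,0.248,1]]], grip_force=25)

```text
time: 19.7
tool_pos: [0.3931, 0.2411, 0.0167]
tool_rot: [3.14, -0.0, 1.708]
contact_force: [1.3, -0.6, 0.7]
opening: 0.0918
```

```bash
python3 plan.py .392 .24 .0145 98
```

```text
t 19.7 pos [0.3931 0.2411 0.0167] rpy [ 1.7991e+02 -3.0000e-02  9.7860e+01] F [ 1.3 -0.6  0.7] open 0.0918 q [0.38 0.53 1.94 0.   0.67 0.25]
target [0.392, 0.24, 0.0145, 98.0] -> turn [ 0.001  -0.0003 -0.0015] shift [-0.003  -0.0042  0.0073] dist 0.003
```

Call:
arm_command(motion=[[[0,0,0,0,-0.002,0,0],[0,0,0,0,-0.002,0,-1],[0,0,0,0,-0.002,0,-1],[0,0,0,0,-0.002,0,-1],[0,0,0,0,-0.002,0,-1],[0,0,0,0,-0.002,0,-1],[0,0,0,0,-0.002,0,-1]]], grip_force=25)

```text
time: 20.4
tool_pos: [0.3916, 0.2409, 0.016]
tool_rot: [3.142, -0.0, 1.708]
contact_force: [-1.1, -0.7, 3.0]
opening: 0.0555
```

```bash
python3 plan.py .392 .24 .0145 98
```

```text
t 20.4 pos [0.3916 0.2409 0.016 ] rpy [180.    -0.    97.89] F [-1.1 -0.7  3. ] open 0.0555 q [0.38 0.53 1.95 0.   0.67 0.25]
target [0.392, 0.24, 0.0145, 98.0] -> turn [ 0.     -0.     -0.0013] shift [-0.0031  0.0008  0.0049] dist 0.002
```

Call:
arm_command(motion=[[[0,0,0,0,0,-0.03,-1],[0,0,0,0,0,-0.1,-1],[0,0,0,0,0,-0.22,-1],[0,0,0,0,0,-0.36,-1],[0,0,0,0,0,-0.5,-1],[0,0,0,0,0,-0.64,-1],[0,0,0,0,0,-0.76,-1],[0,0,0,0,0,-0.76,-1]]])

```text
time: 21.2
tool_pos: [0.3937, 0.2417, 0.2489]
tool_rot: [3.132, -0.002, 1.708]
contact_force: [0.6, 0.3, -3.0]
opening: 0.0553
```

```bash
python3 snap.py w10; python3 plan.py .45 0.0 .25 98 
```

```text
t 21.25 pos [0.3924 0.2411 0.2459] rpy [ 1.7973e+02 -7.0000e-02  9.7890e+01] F [ 0.1 -0.5 -3.5] open 0.0556 q [0.38 0.2  1.66 0.   1.27 0.25]
target [0.45, 0.0, 0.25, 98.0] -> turn [ 0.0031 -0.0008 -0.0013] shift [-0.8225  0.08   -0.0142] dist 0.248
```

View pics/w10.png

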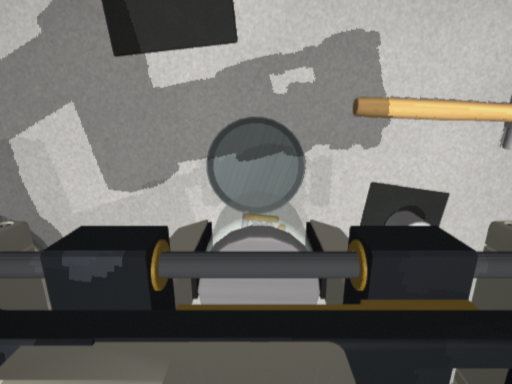

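```bash
python3 - <<'E'
from h import *
d=load("pics/w10.npz"); crop(d,195,105,320,225,5,"pics/w10c.png")
E
```

```text
(no output)
```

View pics/w10c.png

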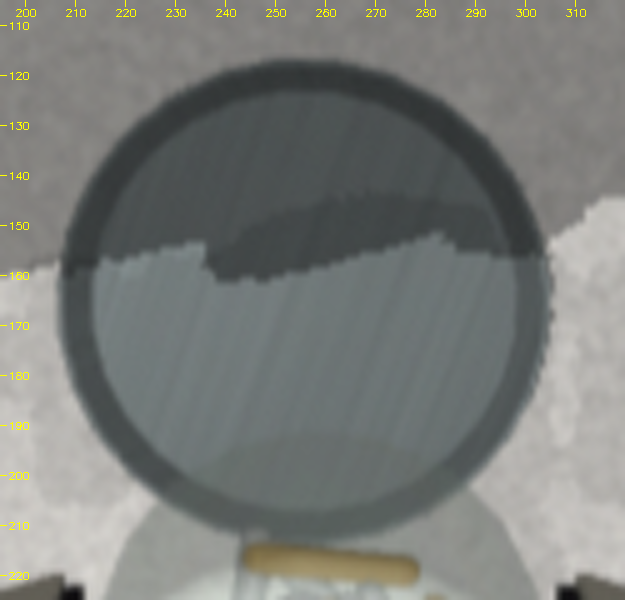

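Call:
arm_command(motion=[[[0,0,0,-0.08,0.01,0,-1],[0,0,0,-0.22,0.02,0,-1],[0,0,0,-0.37,0.035,0,-1],[0,0,0,-0.52,0.05,0,-1],[0,0,0,-0.67,0.065,0,-1],[0,0,0,-0.8,0.08,0,-1],[0,0,0,-0.9,0.1,0,-1]]])

```text
time: 21.95
tool_pos: [0.4574, -0.0246, 0.2419]
tool_rot: [-3.138, -0.001, 1.707]
contact_force: [0.3, -0.0, -2.5]
opening: 0.0556
```

```bash
python3 plan.py .634 -.15 .15 98 
```

```text
t 21.95 pos [ 0.4574 -0.0246  0.2419] rpy [-1.7978e+02 -7.0000e-02  9.7790e+01] F [ 0.3 -0.  -2.5] open 0.0556 q [-0.22  0.21  1.67 -0.    1.27 -0.36]
target [0.634, -0.15, 0.15, 98.0] -> turn [-0.0024 -0.0007 -0.0023] shift [-0.4942  0.5279  0.3036] dist 0.235
```

```bash
python3 - <<'E'
from h import *
d=load("pics/w10.npz")
c=lambda x,y,z: onplane(d,195+x/5-.4,105+y/5-.4,z)
for a,b,e,f,z in [(92,516,90,511,.003),(60,548,60,542,.01)]:
    P=np.array([c(a,(e+f)/2,z),c(b,(e+f)/2,z),c((a+b)/2,e,z),c((a+b)/2,f,z)]); print((P[2]+P[3])/2,(P[0]+P[1])/2,np.linalg.norm(P[0]-P[1]),np.linalg.norm(P[2]-P[3]))
E
```

```text
[0.39199214 0.23908457 0.003     ] [0.39174503 0.24147347 0.003     ] 0.12098579101939376 0.12172520375385823
[0.39195241 0.23950113 0.01      ] [0.39163481 0.24258077 0.01      ] 0.13685216447670318 0.13704391135227892
```

Call:
arm_command(motion=[[[0,0,0,-0.06,0.06,0,-1],[0,0,0,-0.16,0.17,0,-1],[0,0,0,-0.27,0.28,0.04,-1],[0,0,0,-0.37,0.39,0.12,-1],[0,0,0,-0.46,0.48,0.2,-1],[0,0,0,-0.49,0.525,0.28,-1],[0,0,0,-0.49,0.525,0.36,-1],[0,0,0,-0.49,0.525,0.36,-1]]])

```text
time: 22.75
tool_pos: [0.6312, -0.1457, 0.1289]
tool_rot: [-3.13, -0.006, 1.708]
contact_force: [-1.5, 1.0, -3.0]
opening: 0.0554
```

```bash
python3 snap.py w11; python3 plan.py .6345 -.15 .025 98 
```

```text
t 22.8 pos [ 0.6323 -0.1458  0.1319] rpy [-179.58   -0.23   97.87] F [ 0.3  0.5 -3. ] open 0.0555 q [-0.34  0.65  1.27  0.    1.22 -0.48]
target [0.6345, -0.15, 0.025, 98.0] -> turn [-0.0047 -0.0025 -0.0015] shift [-0.0163  0.0079  0.3562] dist 0.107
```

View pics/w11.png

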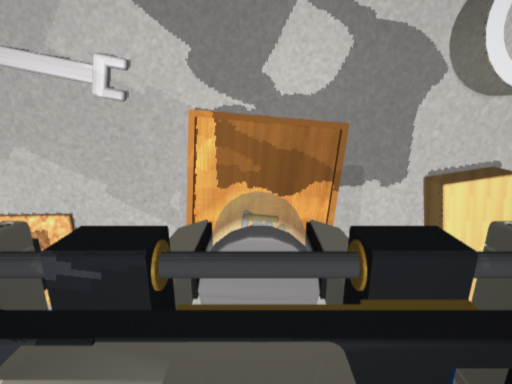

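```bash
python3 - <<'E'
from h import *
d=load("pics/w11.npz")
print(onplane(d,190,109,.012),onplane(d,347,124,.012))
E
```

```text
[ 0.5568216  -0.07949018  0.012     ] [ 0.70344137 -0.07295696  0.012     ]
```

Call:
arm_command(motion=[[[0,0,0,-0.01,0.006,0.08,-1],[0,0,0,-0.015,0.006,0.17,-1],[0,0,0,-0.015,0.006,0.25,-1],[0,0,0,-0.015,0.006,0.29,-1],[0,0,0,-0.015,0.006,0.31,-1],[0,0,0,-0.015,0.006,0.32,-1],[0,0,0,-0.015,0.006,0.32,-1]]])

```text
time: 23.5
tool_pos: [0.6375, -0.1508, 0.0408]
tool_rot: [3.14, 0.001, 1.709]
contact_force: [-0.4, 0.3, -2.4]
opening: 0.0554
```

```bash
python3 plan.py .6345 -.15 .019 98 
```

```text
t 23.5 pos [ 0.6375 -0.1508  0.0408] rpy [1.7992e+02 3.0000e-02 9.7890e+01] F [-0.4  0.3 -2.4] open 0.0554 q [-0.35  0.75  1.35  0.    1.04 -0.49]
target [0.6345, -0.15, 0.019, 98.0] -> turn [ 0.0008  0.0004 -0.0012] shift [ 0.004  -0.0097  0.0725] dist 0.022
```

Call:
arm_command(motion=[[[0,0,0,0.004,-0.009,0.025,-1],[0,0,0,0.004,-0.009,0.045,-1],[0,0,0,0.004,-0.009,0.06,-1],[0,0,0,0.004,-0.009,0.068,-1],[0,0,0,0.004,-0.009,0.071,-1],[0,0,0,0.004,-0.009,0.071,-1]]])

```text
time: 24.1
tool_pos: [0.6342, -0.1499, 0.019]
tool_rot: [3.141, 0.0, 1.708]
contact_force: [-2.2, -0.1, 2.0]
opening: 0.0555
```

Call:
arm_command(motion=[[[0,0,0,0,0,0.003,-1],[0,0,0,0,0,0.003,-1]]])

```text
time: 24.3
tool_pos: [0.6343, -0.1499, 0.0189]
tool_rot: [3.141, 0.0, 1.708]
contact_force: [-4.7, 0.9, 8.4]
opening: 0.055
```

Firm contact with the tray floor. Release.

Call:
arm_command(motion=[[[0,0,0,0,0,-0.002,0.3],[0,0,0,0,0,-0.002,1],[0,0,0,0,0,-0.002,1],[0,0,0,0,0,-0.002,1],[0,0,0,0,0,-0.002,1],[0,0,0,0,0,-0.002,1]]])

```text
time: 24.9
tool_pos: [0.6342, -0.1499, 0.0181]
tool_rot: [3.142, -0.0, 1.708]
contact_force: [0.1, -0.3, -0.5]
opening: 0.0909
```

Call:
arm_command(motion=[[[0,0,0,0,0,-0.05,1],[0,0,0,0,0,-0.15,1],[0,0,0,0,0,-0.28,1],[0,0,0,0,0,-0.42,1],[0,0,0,0,0,-0.55,1],[0,0,0,0,0,-0.62,1],[0,0,0,0,0,-0.62,1]]])

```text
time: 25.6
tool_pos: [0.6359, -0.1505, 0.2098]
tool_rot: [3.133, 0.004, 1.708]
contact_force: [-0.1, -0.3, -0.5]
opening: 0.0919
```

```bash
python3 snap.py w12; python3 plan.py .622 .145 .21 98 .622 .179 .21 98;  python3 - <<'E'
from h import *
d=load("pics/w12.npz"); crop(d,170,80,350,225,4,"pics/w12c.png")
E
```

```text
t 25.65 pos [ 0.6348 -0.1501  0.2068] rpy [1.7977e+02 1.1000e-01 9.7890e+01] F [ 0.9  0.5 -0.8] open 0.0916 q [-0.35  0.59  1.17  0.    1.37 -0.49]
target [0.622, 0.145, 0.21, 98.0] -> turn [ 0.0026  0.0013 -0.0013] shift [ 0.9802  0.0927 -0.0123] dist 0.295
target [0.622, 0.179, 0.21, 98.0] -> turn [ 0.0026  0.0013 -0.0013] shift [ 1.0925  0.1082 -0.0124] dist 0.329
```

View pics/w12c.png

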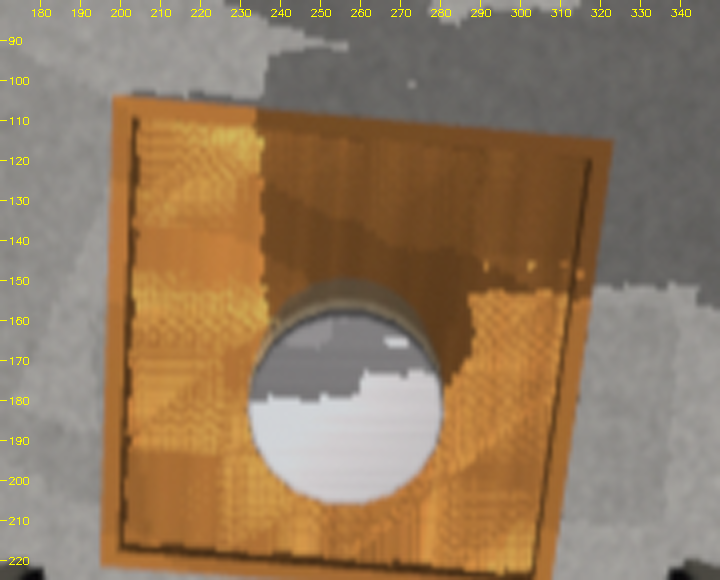

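```bash
python3 - <<'E'
from h import *
d=load("pics/w12.npz")
c=lambda x,y,z: onplane(d,170+x/4-.375,80+y/4-.375,z)
print("jar",c(345,408,.071),bydepth(d,256,185),"tray",(c(613,141,.012)+c(100,567,.012))/2)
E
```

```text
jar [ 0.63442456 -0.15060584  0.071     ] [ 0.63502553 -0.1540343   0.07191796] tray [ 0.63395743 -0.15115469  0.012     ]
```

Call:
arm_command(motion=[[[0,0,0,0.1,0.01,0,1],[0,0,0,0.26,0.03,0,1],[0,0,0,0.42,0.045,0,1],[0,0,0,0.58,0.06,0,1],[0,0,0,0.74,0.08,0,1],[0,0,0,0.88,0.09,0,1],[0,0,0,0.98,0.1,0,1],[0,0,0,0.98,0.1,0,1]]])

```text
time: 26.45
tool_pos: [0.622, 0.1497, 0.2024]
tool_rot: [-3.138, -0.001, 1.713]
contact_force: [-0.6, -1.3, 0.8]
opening: 0.0918
```

```bash
python3 plan.py .622 .179 .2 98
```

```text
t 26.45 pos [0.622  0.1497 0.2024] rpy [-1.7982e+02 -8.0000e-02  9.8160e+01] F [-0.6 -1.3  0.8] open 0.0918 q [ 0.12  0.58  1.21  0.    1.36 -0.03]
target [0.622, 0.179, 0.2, 98.0] -> turn [-0.002  -0.0009  0.0018] shift [0.0968 0.014  0.0081] dist 0.029
```

The jar is centred in the tray, about 1 mm off. Now back to the can on the mat.

Call:
arm_command(motion=[[[0,0,0,0.06,0.01,0,1],[0,0,0,0.09,0.012,0,1],[0,0,0,0.09,0.012,0,1],[0,0,0,0.09,0.012,0,1]]])

```text
time: 26.85
tool_pos: [0.6235, 0.1721, 0.204]
tool_rot: [-3.141, 0.0, 1.708]
contact_force: [-0.2, 0.0, -0.1]
opening: 0.0919
```

```bash
python3 snap.py w13; python3 plan.py .622 .179 .09 98;  python3 - <<'E'
from h import *
d=load("pics/w13.npz"); crop(d,190,110,320,225,5,"pics/w13c.png")
E
```

```text
t 26.9 pos [0.6235 0.1719 0.2041] rpy [-1.7999e+02  1.0000e-02  9.7840e+01] F [-0.8  0.5 -0.1] open 0.0914 q [ 0.15  0.59  1.19 -0.    1.37  0.01]
target [0.622, 0.179, 0.09, 98.0] -> turn [-0.0002  0.0002 -0.0018] shift [ 0.0242 -0.0016  0.3803] dist 0.114
```

View pics/w13c.png

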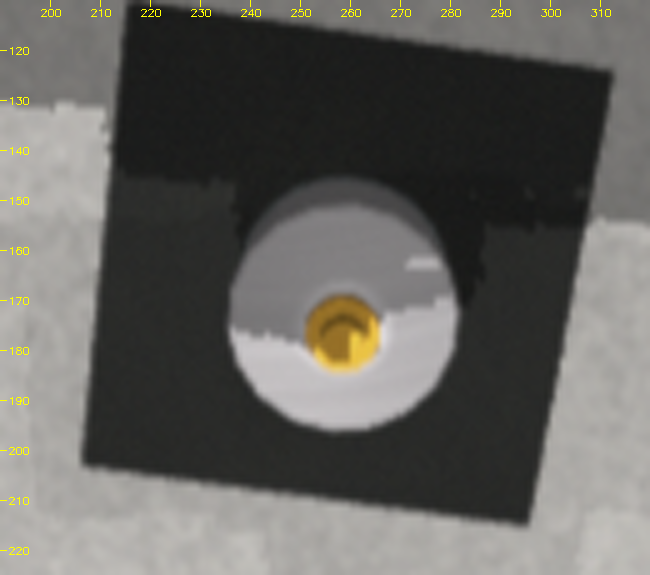

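```bash
python3 - <<'E'
from h import *
d=load("pics/w13.npz")
c=lambda x,y,z: onplane(d,190+x/5-.4,110+y/5-.4,z)
print(c(343.5,318,.051),c(343,333,.074))
E
```

```text
[0.6224636  0.17881105 0.051     ] [0.62218439 0.18052727 0.074     ]
```

Call:
arm_command(motion=[[[0,0,0,0.02,-0.003,0.1,1],[0,0,0,0.02,-0.003,0.22,1],[0,0,0,0.02,-0.003,0.34,1],[0,0,0,0.02,-0.003,0.36,1],[0,0,0,0.02,-0.003,0.36,1]]])

```text
time: 27.4
tool_pos: [0.6215, 0.1778, 0.0957]
tool_rot: [-3.14, 0.0, 1.708]
contact_force: [-0.6, 0.1, 0.7]
opening: 0.092
```

```bash
python3 plan.py .622 .179 .0165 98
```

```text
t 27.4 pos [0.6215 0.1778 0.0957] rpy [-179.89    0.     97.83] F [-0.6  0.1  0.7] open 0.092 q [ 0.16  0.68  1.33 -0.    1.14  0.02]
target [0.622, 0.179, 0.0165, 98.0] -> turn [-0.0012  0.     -0.0018] shift [0.0039 0.0028 0.264 ] dist 0.079
```

Call:
arm_command(motion=[[[0,0,0,0.004,0.002,0.08,1],[0,0,0,0.004,0.002,0.16,1],[0,0,0,0.004,0.002,0.22,1],[0,0,0,0.004,0.002,0.25,1],[0,0,0,0.004,0.002,0.26,1],[0,0,0,0.004,0.002,0.26,1]]])

```text
time: 28.0
tool_pos: [0.6231, 0.1798, 0.0195]
tool_rot: [3.14, -0.0, 1.708]
contact_force: [-0.0, -0.2, -0.7]
opening: 0.0918
```

Call:
arm_command(motion=[[[0,0,0,0,0,0,0],[0,0,0,0,0,0,-1],[0,0,0,0,0,0,-1],[0,0,0,0,0,0,-1],[0,0,0,0,0,0,-1],[0,0,0,0,0,0,-1],[0,0,0,0,0,0,-1]]], grip_force=25)

```text
time: 28.7
tool_pos: [0.6221, 0.1798, 0.0183]
tool_rot: [3.142, -0.0, 1.708]
contact_force: [-1.0, 0.3, 0.5]
opening: 0.0513
```

```bash
python3 plan.py .622 .179 .0165 98
```

```text
t 28.7 pos [0.6221 0.1798 0.0183] rpy [180.    -0.    97.88] F [-1.   0.3  0.5] open 0.0513 q [0.16 0.77 1.39 0.   0.98 0.03]
target [0.622, 0.179, 0.0165, 98.0] -> turn [ 0.     -0.     -0.0013] shift [-0.0025 -0.0008  0.006 ] dist 0.002
```

Call:
arm_command(motion=[[[0,0,0,0,0,-0.03,-1],[0,0,0,0,0,-0.1,-1],[0,0,0,0,0,-0.22,-1],[0,0,0,0,0,-0.36,-1],[0,0,0,0,0,-0.5,-1],[0,0,0,0,0,-0.6,-1],[0,0,0,0,0,-0.6,-1]]])

```text
time: 29.4
tool_pos: [0.6243, 0.1802, 0.2041]
tool_rot: [3.131, -0.0, 1.708]
contact_force: [-0.2, 0.1, -2.3]
opening: 0.0509
```

```bash
python3 plan.py .3925 .2397 .18 98
```

```text
t 29.4 pos [0.6243 0.1802 0.2041] rpy [ 1.7942e+02 -2.0000e-02  9.7890e+01] F [-0.2  0.1 -2.3] open 0.0509 q [0.16 0.59 1.19 0.   1.36 0.03]
target [0.3925, 0.2397, 0.18, 98.0] -> turn [ 0.0064 -0.0002 -0.0012] shift [ 0.3024 -0.739   0.0731] dist 0.241
```

Call:
arm_command(motion=[[[0,0,0,0.03,-0.07,0,-1],[0,0,0,0.08,-0.2,0,-1],[0,0,0,0.13,-0.33,0,-1],[0,0,0,0.19,-0.46,0,-1],[0,0,0,0.24,-0.59,0.03,-1],[0,0,0,0.28,-0.69,0.06,-1],[0,0,0,0.302,-0.735,0.08,-1],[0,0,0,0.302,-0.735,0.1,-1]]])

```text
time: 30.2
tool_pos: [0.3885, 0.2394, 0.1671]
tool_rot: [-3.139, 0.0, 1.71]
contact_force: [0.9, -0.5, -2.6]
opening: 0.0513
```

```bash
python3 plan.py .3925 .2402 .1 98
```

```text
t 30.2 pos [0.3885 0.2394 0.1671] rpy [-1.7983e+02  2.0000e-02  9.7990e+01] F [ 0.9 -0.5 -2.6] open 0.0513 q [0.38 0.28 1.79 0.   1.07 0.24]
target [0.3925, 0.2402, 0.1, 98.0] -> turn [-0.0019  0.0003 -0.0001] shift [0.0009 0.0143 0.2235] dist 0.067
```

Call:
arm_command(motion=[[[0,0,0,0.001,0.01,0.08,-1],[0,0,0,0.001,0.012,0.17,-1],[0,0,0,0.001,0.012,0.26,-1],[0,0,0,0.001,0.012,0.34,-1],[0,0,0,0.001,0.012,0.4,-1],[0,0,0,0.001,0.012,0.43,-1],[0,0,0,0.001,0.012,0.43,-1]]])

```text
time: 30.9
tool_pos: [0.3945, 0.2395, 0.0378]
tool_rot: [-3.139, 0.001, 1.708]
contact_force: [0.5, -0.6, -2.0]
opening: 0.0514
```

```bash
python3 plan.py .3925 .2402 .0173 98
```

```text
t 30.9 pos [0.3945 0.2395 0.0378] rpy [-1.7984e+02  4.0000e-02  9.7850e+01] F [ 0.5 -0.6 -2. ] open 0.0514 q [ 0.38  0.49  1.92 -0.    0.73  0.24]
target [0.3925, 0.2402, 0.0173, 98.0] -> turn [-0.0018  0.0005 -0.0016] shift [ 0.0033 -0.006   0.0684] dist 0.021
```

Call:
arm_command(motion=[[[0,0,0,0.002,-0.005,0.02,-1],[0,0,0,0.002,-0.005,0.04,-1],[0,0,0,0.002,-0.005,0.055,-1],[0,0,0,0.002,-0.005,0.06,-1],[0,0,0,0.002,-0.005,0.062,-1],[0,0,0,0.002,-0.005,0.062,-1]]])

```text
time: 31.5
tool_pos: [0.3934, 0.2405, 0.0208]
tool_rot: [3.141, -0.0, 1.708]
contact_force: [0.8, -1.0, -2.2]
opening: 0.0514
```

Call:
arm_command(motion=[[[0,0,0,0,0,0.003,-1],[0,0,0,0,0,0.003,-1]]])

```text
time: 31.7
tool_pos: [0.3933, 0.2405, 0.0198]
tool_rot: [3.141, -0.0, 1.708]
contact_force: [-0.2, 0.4, -2.4]
opening: 0.0506
```

Call:
arm_command(motion=[[[0,0,0,0,-0.002,0.003,-1],[0,0,0,0,-0.002,0.006,-1],[0,0,0,0,-0.002,0.006,-1]]])

```text
time: 32.0
tool_pos: [0.3926, 0.2403, 0.0178]
tool_rot: [-3.141, -0.0, 1.708]
contact_force: [-1.0, 0.5, -1.3]
opening: 0.0511
```

Call:
arm_command(motion=[[[0,0,0,0,0,0.002,-1],[0,0,0,0,0,0.002,-1]]])

```text
time: 32.2
tool_pos: [0.3927, 0.2404, 0.0173]
tool_rot: [3.142, -0.0, 1.708]
contact_force: [0.3, -0.2, -1.5]
opening: 0.0511
```

Call:
arm_command(motion=[[[0,0,0,0,0,0.003,-1],[0,0,0,0,0,0.003,-1]]])

```text
time: 32.4
tool_pos: [0.3927, 0.2404, 0.0172]
tool_rot: [3.141, -0.0, 1.708]
contact_force: [-2.3, -1.3, 8.3]
opening: 0.0507
```

On the pan floor. Release and rise.

Call:
arm_command(motion=[[[0,0,0,0,0,-0.002,0.3],[0,0,0,0,0,-0.002,1],[0,0,0,0,0,-0.002,1],[0,0,0,0,0,-0.002,1],[0,0,0,0,0,-0.002,1],[0,0,0,0,0,-0.002,1]]])

```text
time: 33.0
tool_pos: [0.3927, 0.2404, 0.017]
tool_rot: [-3.142, -0.0, 1.708]
contact_force: [0.6, 0.0, 0.7]
opening: 0.0909
```

Call:
arm_command(motion=[[[0,0,0,0,0,-0.05,1],[0,0,0,0,0,-0.15,1],[0,0,0,0,0,-0.28,1],[0,0,0,0,0,-0.42,1],[0,0,0,0,0,-0.56,1],[0,0,0,0,0,-0.7,1],[0,0,0,0,0,-0.7,1],[0,0,0,0,0,-0.7,1]]])

```text
time: 33.8
tool_pos: [0.3928, 0.2404, 0.2275]
tool_rot: [3.14, -0.001, 1.708]
contact_force: [-0.1, -0.6, -0.5]
opening: 0.0916
```

```bash
python3 snap.py w14; python3 snap.py t1 top; python3 snap.py s3 scene; python3 plan.py;  python3 - <<'E'
from h import *
d=load("pics/w14.npz"); crop(d,190,90,320,225,4,"pics/w14c.png")
d=load("pics/t1.npz"); crop(d,180,100,400,250,3,"pics/t1c.png")
E
```

```text
t 33.95 pos [0.3918 0.24   0.2255] rpy [-1.7982e+02  4.0000e-02  9.7880e+01] F [-0.5 -0.2 -0.6] open 0.0918 q [0.38 0.22 1.69 0.   1.23 0.24]
```

View pics/w14c.png

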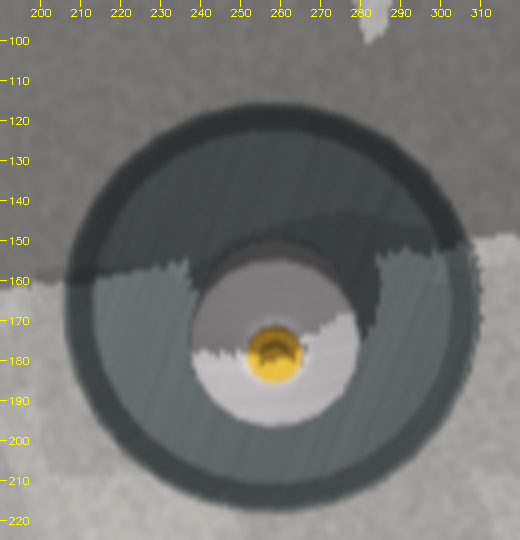

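View pics/t1c.png

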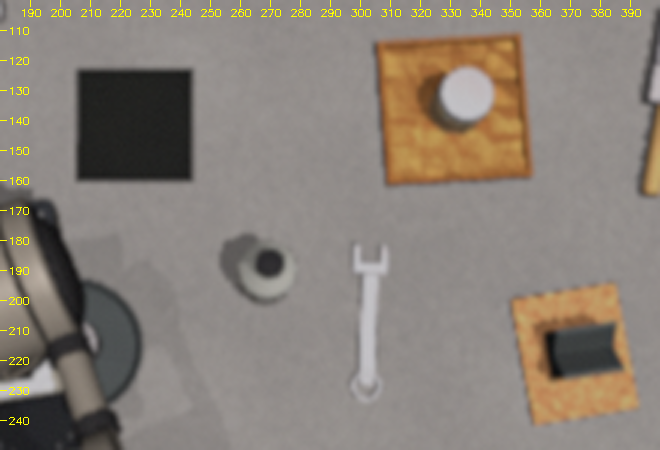

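View pics/s3.png

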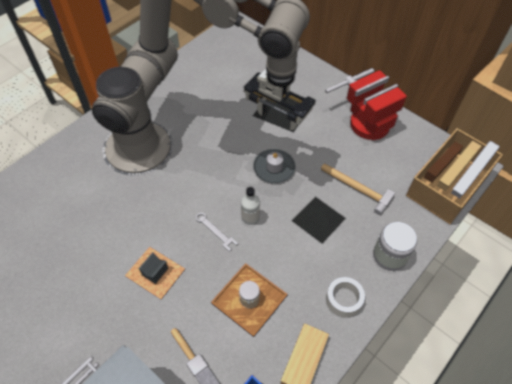

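```bash
python3 - <<'E'
from h import *
d=load("pics/w14.npz")
c=lambda x,y,z: onplane(d,190+x/4-.375,90+y/4-.375,z)
print("can",c(275,342,.05),"tip",c(275,354,.073))
print("pan floor",(c(92,319,.003)+c(452,319,.003))/2,(c(272,130,.003)+c(272,485,.003))/2,"rim",(c(273,102,.01)+c(273,511,.01))/2,(c(65,306,.01)+c(481,306,.01))/2)
t=load("pics/t1.npz");c=lambda x,y,z: onplane(t,180+x/3-.33,100+y/3-.33,z)
print("jar",c(467,95,.071),"tray",np.mean([c(376,43,.012),c(520,36,.012),c(532,176,.012),c(388,185,.012)],0))
print("bottlecap",c(269,263,.15),"wr",c(370,255,.005))
from cell import robot
robot.hand_in()
E
```

```text
can [0.3931966  0.23978074 0.05      ] tip [0.39298279 0.24136891 0.073     ]
pan floor [0.39249675 0.23735566 0.003     ] [0.39230333 0.23873821 0.003     ] rim [0.3925333  0.23965301 0.01      ] [0.39206163 0.24312494 0.01      ]
jar [ 0.63494243 -0.15100879  0.071     ] tray [ 0.63440818 -0.14961302  0.012     ]
bottlecap [0.46193891 0.0483468  0.15      ] wr [ 0.4851645  -0.06106477  0.005     ]
the job is handed in; nothing more can be done
```

I parked the oil can on the small black mat, then moved the vee block to the cork pad, the jar to the wooden tray and the can to the drip pan. Each was lowered to contact before release, and the job was handed in at about 34 s, with the gripper open 0.2 m above the pan and touching nothing. No verdict is reported.

**Placings:** my last pictures and measurements put each thing upright and well inside the 15 mm limit:

| Thing | Place | Distance from the middle |
|---|---|---|
| Vee block | Cork pad | about 1.5 mm |
| Jar | Wooden tray | about 1–2 mm |
| Oil can | Drip pan | about 1–3 mm |

**Bottle and wrench:** the bottle measured in the same place before and after. I compared the wrench only by eye in the pictures, and it looked unmoved.

**Disagreements:** the pan's middle came out up to about 4 mm apart between the top and wrist cameras, and by a similar amount depending on which edge of the pan I used. The arm hid the pan in the final top view, so the can's last check rests on the wrist camera, with the scene camera agreeing by eye.

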